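# Stock the two-step bench rack, tall bottle at the back first

### The arm

A 6-joint arm with a two-finger parallel gripper is mounted at the origin on a cart in front of the work surface, level with it; the furniture and walls round the work are solid. World frame = base frame: x ahead of the robot, y to its left, z up, the work surface at z = 0. Lengths are in m, angles in rad, forces in N, time in s.
With the tool pointing down it reaches from about 0.375 to 0.925 m from the base axis. Payload 5.7 kg.
Tool frame: the origin (TCP) lies at the very end of the fingers, on their centre line; the grasp point (between the pads) lies grip_depth behind it (grip_depth is the distance from the TCP to the grasp point, in m); z points along the fingers, y is the line along which they close (so a half turn about z gives the same grasp; the last joint's range is limited). The gripper opens to 88 mm and grips with 3 to 60 N. Pads are 20 mm wide; open, the fingers measure 115 mm over their backs; the gripper's body (75 mm by 178 mm) begins 61 mm behind the grasp point.
Start: joints at [-1.237, 0.359, 1.51, -0, 1.272, -0.115], TCP at [0.26, -0.541, 0.223] pointing down, gripper open.
Joint ranges: [-2.97, 2.97], [-1.01, 2.36], [0.21, 2.38], [-0.96, 4.11], [0.2, 2.71], [-2.98, 2.98]. Speed limits (rad/s): [2.39, 2.39, 3.14, 3.14, 3.14, 3.14].

### API

Orientations are given as a 3x3 rotation matrix whose columns are the frame's x, y, z axes.
In Python, from rig import sense, camera, sign_off, grip_depth gives the robot as it stands.
- The arm moves only by the shell command python3 -m inch 'ROWS' [FORCE]. ROWS is JSON, one flat list of numbers, 5 for each row, row after row: the shift along the tool's x, y, z in m, then the turn about the tool's z in degrees, then the finger opening in m, from 0 to 0.0878. A call has 1 to 20 rows; each row is the pose to reach, as a shift and turn from the pose commanded when the call began, along the tool's axes at that moment; what a row does not reach only later rows make up. A row lasts 1/10 s, in which the tool goes at most 50 mm and 8.59 degrees, less where a joint would pass 70% of its speed; a pose out of reach is approached as far as the arm can. A call with a gripper value outside its range is refused whole. The fingers move at their own pace and stop on an object; FORCE is the grip in N (left out, the last holds). Time passes only in rows, so rows that repeat a pose let the fingers close. It gives the time, the measured TCP pose, the force, the opening and the grip force at its end, in the units of the state.
- sense(): the state, without advancing time (a new reading comes with each control period).
- camera(name): name is "side" or "top"; returns a dict with "frame" (480x640x3 uint8, blue, green, red), "z_map" (480x640 float32, m along the optical axis (not along the pixel's ray), 0 where there is no reading), "mtx" (3x3 intrinsics, pixels), "R" (3x3) and "t" (3): a world point X has camera coordinates R X + t. Camera axes: x right, y down, z forward; pixel columns grow to the right and rows downward; lengths in m; the calibration is good to about 2 mm. A picture is of the moment at which its call begins.
- sign_off(): hands the job in; it is judged then, once.
The state is a dict: "t": time; "joint_positions": joint angles; "qd": joint speeds; "effort": joint torques, N m; "ee_pos": TCP position; "ee_rot": TCP orientation; "contact_force": force on the tool from outside, world axes, zero at the start; "torque": the same for the moment, N m; "width": finger opening in m; "finger_force": force on a finger pad.
Only numpy, scipy, OpenCV 4.12 (cv2) and the standard library are available. Lean on these libraries where they do the work, as an engineer would, in place of code of your own. Each camera call takes 0.05 s, during which the arm holds its last target. There are 200 camera calls.

### The job

On the two-step wooden rack, stand the glue bottle that is on the screw tin upright in the middle of the free rubber mat on the upper step, under the canopy. Once it stands there by itself, fetch the tape measure and stand it upright on its base in the middle of the lower mat, right in front of that bottle. Leave the glue bottle that is already on the rack and the maple block on the worktop where they are.

Things in the scene. Friction and masses are not known exactly. Their poses are not given: they have to be found in the camera images.
- rack: Fixed pale wooden rack, 320 mm wide (its y), x points away from the robot to the back board at x = 120 mm. Origin on the worktop. Lower step x = -85 to 0, top at z = 12 mm, with a strip at its front to x = -93, z = 14. Upper step x = 0 to 120, top z = 60. End cheeks y = +-148 to 160, only at x = 85 to 120. Two standing places on the upper step, y = -80 and +80: one taken, one with the mat.
- canopy_edge (a point): Middle of the lower front edge of the canopy board over the upper step, 350 mm above the worktop. The board reaches from here to the back board over the whole width; things fixed on top of it reach to 400 mm. The middle of the upper mat lies 25 mm further back than this edge. Front and sides of the rack below it are open.
- mats: Two fixed black rubber mats 3 mm thick, one on the upper step (80 mm square) and one on the lower step in front of it (78 x 80 mm). Axes parallel to the rack's; origin under the middle of the upper mat.
- upper_mat (a point): Middle of the top face of the upper mat, 63 mm above the worktop; where the bottle shall stand. Axes parallel to the rack's.
- lower_mat (a point): Middle of the top face of the lower mat, 15 mm above the worktop, 102 mm in front of the upper one and 48 mm below it; where the tape measure shall stand. Axes parallel to the rack's.
- bottle: Glue bottle (yellow, orange pointed nozzle) standing on the tin, 0.29 to 0.55 kg. Origin: middle of its underside, z up. 44 mm wide along its x, 62 mm along its y; body 158 mm tall, 208 mm with nozzle. Grip it high on the body across the 44 mm, from the start with the gripper leaning back some 30 degrees to the robot, so that it goes upright under the canopy.
- tin: Fixed red screw tin, 79 x 101 mm (x, y) and 39 mm tall, lid shut, on the worktop; the glue bottle to be moved stands on its lid. Origin in the middle of its underside.
- tape_measure: Tape measure (black and red case) standing on its base on the worktop, about 0.28 kg. Origin in its underside, z up. 35 mm thick along its x (case sides at -16 and +15 mm), 80 mm along its y (-34 to +40 mm), 68 mm tall. Grip it across its thickness.
- other_bottle: A second glue bottle just like the first, standing loose on the upper step at the other place; must stay. Origin in the middle of its underside.
- bench_vise: Fixed steel bench vise on the worktop in front of the rack, about 85 mm (x) by 190 mm (y) and 65 mm tall. Origin in the middle of its underside. Keep clear of it.
- offcut: Block of maple, 45 x 130 x 32 mm, lying loose on the worktop to the right, a bystander. Origin in the middle of its underside, y along its length.
There are look-alikes about, which are no part of the job. What is shaped like the tape_measure but green is not meant.

How it is judged:
By the outcome, as a careful person would: the job done as asked, in the order asked, and still so for the second after the job is handed in, with the robot touching nothing.
It also fails if it takes over 61 s, if anything falls off the work surface, if the arm or the gripper's body presses on something with over 40 N, if the wrist force passes 120 N, or if a joint passes its speed limit or range.

## Working session

There is one attempt and no reset: what is moved stays moved. The work goes in short steps, Python scripts to look and compute and a shell command to move; the robot and the scene stay as the last step left them, time stands still between calls to the robot, and variables do not carry over. Pictures are saved under pics/ and viewed, at most 10 in all, crops included, and the job is handed in when it is done.

```bash
ls; mkdir -p pics
python3 - <<'E'
from rig import sense,camera,grip_depth
import cv2,numpy as np
print(grip_depth)
s=sense();print(s['t'],s['ee_pos'],np.round(s['ee_rot'],3).tolist(),s['width'],s['contact_force'])
for n in('side','top'):
    c=camera(n);cv2.imwrite(f'pics/{n}0.png',c['frame']);np.savez(f'{n}0.npz',**c)
    print(n,np.round(-c['R'].T@c['t'],3),np.round(c['R'],2).tolist(),c['mtx'].round(1).tolist())
E
```

```text
pics
0.0187
0.0 [ 0.26011148 -0.53992622  0.22184989] [[0.901, 0.434, -0.001], [0.434, -0.901, 0.002], [0.0, -0.002, -1.0]] 0.08792418733142288 [-0.41577425 -0.02605339 -0.12954909]
side [0.311 1.058 0.652] [[-0.97, -0.22, 0.01], [-0.09, 0.35, -0.93], [0.21, -0.91, -0.36]] [[490.4, 0.0, 317.5], [0.0, 490.4, 235.6], [0.0, 0.0, 1.0]]
top [0.416 0.017 1.548] [[0.0, -1.0, -0.01], [-0.99, 0.0, -0.1], [0.1, 0.01, -0.99]] [[579.2, 0.0, 316.7], [0.0, 579.2, 237.2], [0.0, 0.0, 1.0]]
```

View pics/side0.png

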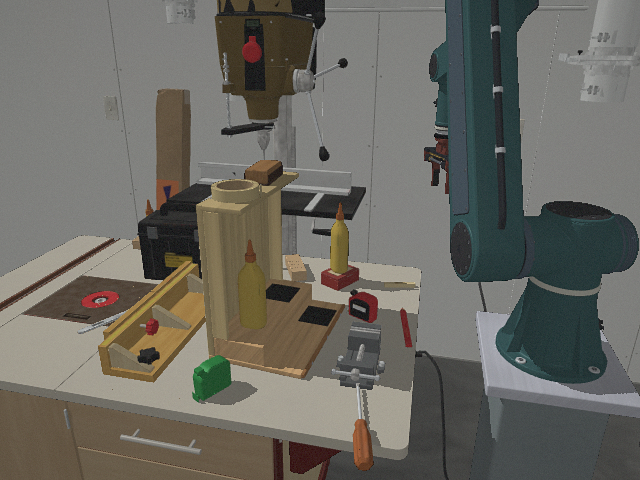

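View pics/top0.png

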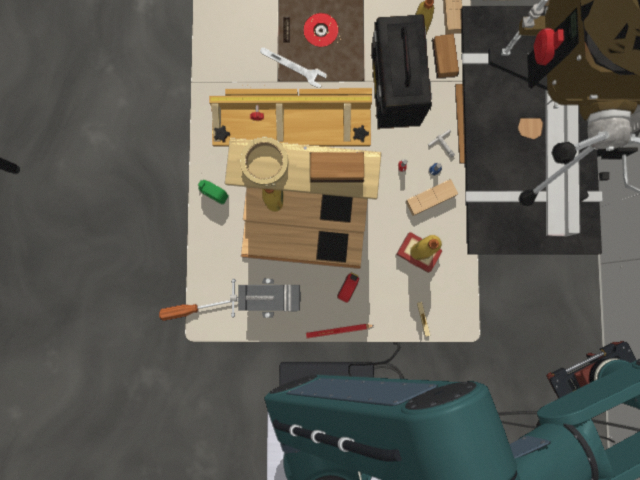

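The side view shows the yellow bottle on the red tin at (340,245), the other bottle on the rack at (252,295), the red tape measure at (363,306), a green look-alike at (212,377) and the vise at (358,360). The top view shows the tin at (419,250), the bottle nozzle at (435,241), the red tape at (348,288), the mats at (336,208) and (332,246), and the offcut at (431,197).

Bottle candidates in the top view are (427,245) on the tin, (273,198) on the rack and (427,12) behind the toolbox. The one on the red tin is meant. Tape candidates are (348,288), red/black, and (213,190), green. The red one is meant.

```bash
cat > h.py <<'E'
import numpy as np,cv2
from rig import sense,camera,grip_depth
def load(n): return dict(np.load(n+'.npz'))
def ray(c,uv,z):
    uv=np.atleast_2d(np.asarray(uv,float)); d=np.c_[uv,np.ones(len(uv))]@np.linalg.inv(c['mtx']).T@c['R']
    o=-c['R'].T@c['t']; return o+d*((z-o[2])/d[:,2])[:,None]
def cloud(c):
    v,u=np.mgrid[:480,:640]; d=np.stack([u,v,np.ones_like(u)],-1)@np.linalg.inv(c['mtx']).T*c['z_map'][...,None]
    return (d-c['t'])@c['R']
def proj(c,X):
    p=(np.atleast_2d(X)@c['R'].T+c['t'])@c['mtx'].T; return p[:,:2]/p[:,2:]
def blob(m,box):
    u0,v0,u1,v1=box; k=np.zeros(m.shape,np.uint8); k[v0:v1,u0:u1]=m[v0:v1,u0:u1]
    cs,_=cv2.findContours(k,cv2.RETR_EXTERNAL,cv2.CHAIN_APPROX_NONE); return max(cs,key=cv2.contourArea)[:,0]
def rect(P): 
    r=cv2.minAreaRect((P[:,:2]*1000).astype(np.float32)); return np.round(r[0],1),np.round(r[1],1),round(r[2],1)
E
python3 - <<'E'
from h import *
T=load('top0');S=load('side0')
f=T['frame'];hsv=cv2.cvtColor(f,cv2.COLOR_BGR2HSV)
dark=(f.max(-1)<45).astype(np.uint8); red=(((hsv[...,0]<8)|(hsv[...,0]>172))&(hsv[...,1]>130)&(hsv[...,2]>70)).astype(np.uint8)
print('low',rect(ray(T,blob(dark,(300,228,365,268)),.015)))
print('up',rect(ray(T,blob(dark,(305,190,365,226)),.063)))
X=cloud(T)
def pts(box,zl,zh):
    u0,v0,u1,v1=box;P=X[v0:v1,u0:u1].reshape(-1,3);return P[(P[:,2]>zl)&(P[:,2]<zh)]
b=blob(red,(390,225,450,280));print('tin red z.039',rect(ray(T,b,.039)))
for nm,box,a,z in(('tin',(390,225,450,280),.025,.05),('bottle',(400,225,450,270),.1,.195),('tape',(330,265,365,310),.045,.09),('offcut',(400,170,465,220),.02,.045),('vise',(225,275,305,320),.04,.09),('canopy',(220,135,390,200),.33,.37),('other',(255,190,290,215),.1,.3)):
    P=pts(box,a,z);
    if len(P)>5: print(nm,len(P),rect(P),P.min(0).round(3),P.max(0).round(3))
XS=cloud(S)
for nm,(u0,v0,u1,v1),a,z in(('bottleS',(325,200,355,280),.06,.19),('nozS',(325,200,355,225),.2,.26),('tapeS',(345,288,380,322),.01,.09)):
    P=XS[v0:v1,u0:u1].reshape(-1,3);P=P[(P[:,2]>a)&(P[:,2]<z)];print(nm,len(P),rect(P),P.min(0).round(3),P.max(0).round(3))
A=cv2.resize(f[180:320,300:470],None,fx=4,fy=4);B=cv2.resize(S['frame'][190:330,270:400],(520,560))
im=np.hstack([A,B]);im=cv2.resize(im,None,fx=.65,fy=.65);print(im.shape);cv2.imwrite('pics/crop1.png',im)
E
```

```text
low (array([551.9, -12.1]), array([75.3, 73.3]), 84.5)
up (array([647.5, -21.6]), array([75.7, 63.3]), 84.7)
tin red z.039 (array([ 534.4, -238.8]), array([97.2, 66.7]), 59.8)
tin 617 (array([ 534. , -239.6]), array([101.7,  72.9]), 58.0) [ 0.483 -0.297  0.025] [ 0.588 -0.182  0.049]
bottle 380 (array([ 539.9, -241.7]), array([43.6, 60.6]), 35.5) [ 0.513 -0.271  0.101] [ 0.567 -0.213  0.194]
tape 363 (array([441.8, -52.1]), array([33.2, 72.8]), 63.3) [ 0.405 -0.079  0.045] [ 0.479 -0.026  0.073]
offcut 842 (array([ 716.9, -259.9]), array([122.9, 131.7]), 25.4) [ 0.635 -0.344  0.02 ] [ 0.757 -0.2    0.041]
vise 1073 (array([413.3, 162. ]), array([181. ,  97.7]), 88.6) [0.366 0.071 0.04 ] [0.464 0.253 0.072]
canopy 4807 (array([685.6,  55.7]), array([320.4, 101.8]), 84.3) [ 0.62  -0.106  0.347] [0.75  0.218 0.37 ]
other 354 (array([656.6, 134.5]), array([38.4, 49.8]), 12.9) [0.637 0.115 0.1  ] [0.681 0.159 0.24 ]
bottleS 1237 (array([ 554.4, -335.3]), array([ 94.8, 263. ]), 12.0) [ 0.512 -0.469  0.06 ] [ 0.626 -0.206  0.189]
nozS 82 (array([ 539.7, -235.5]), array([19.9, 23.1]), 11.3) [ 0.529 -0.247  0.2  ] [ 0.551 -0.224  0.245]
tapeS 675 (array([430.1,  -4.3]), array([ 73.3, 146.3]), 14.9) [ 0.403 -0.07   0.01 ] [0.483 0.075 0.069]
(364, 780, 3)
```

View pics/crop1.png

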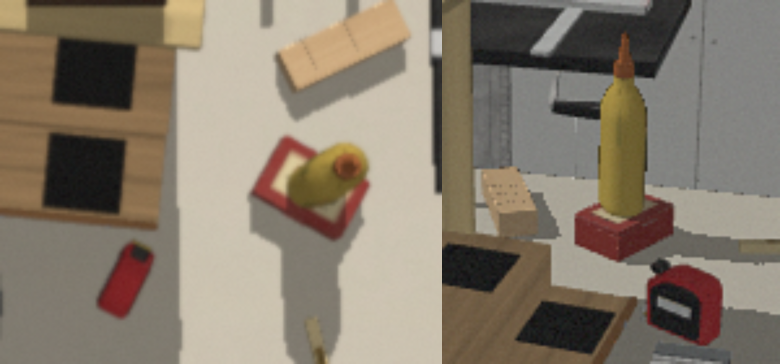

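The crop confirms the targets: the yellow bottle on the red tin (crop 335,170; side crop 622,140) and the red/black tape measure (125,280). The move rows allow only a turn about the tool's z, so I need to find out how the tool can be tilted. I'll check the usage text and try one small move.

```bash
python3 -m inch 2>&1 | head -20; python3 -m inch --help 2>&1 | head -20; python3 -m inch '[0,0,-0.05,0,0.0878, 0,0,-0.1,0,0.0878, 0,0,-0.15,0,0.0878,0,0,-0.2,0,0.0878]'; python3 -c "
from rig import sense;s=sense();print(s['t'],s['joint_positions'],s['ee_pos'])"
```

```text
invalid input
invalid input: not JSON, or not a number
t: 0.5
ee_pos: [0.2601, -0.54, 0.4242]
ee_rot: [[0.901, 0.434, -0.0], [0.434, -0.901, 0.001], [0.0, -0.001, -1.0]]
contact_force: [-0.2, -0.6, 0.1]
width: 0.0878
finger_force: 0.0
0.5 [-1.23710074e+00  2.49762002e-01  1.18660326e+00  2.29809439e-05
  1.70617803e+00 -1.15118797e-01] [ 0.26012664 -0.53999686  0.42422072]
```

```bash
python3 -m inch '[0,0,-0.05,0,0.0878, 0,0,-0.1,0,0.0878, 0,0,-0.15,0,0.0878,0,0,-0.2,0,0.0878,0,0,-0.25,0,0.0878,0,0,-0.3,0,0.0878,0,0,-0.35,0,0.0878,0,0,-0.4,0,0.0878,0,0,-0.45,0,0.0878,0,0,-0.5,0,0.0878,0,0,-0.6,0,0.0878,0,0,-0.7,0,0.0878]'; python3 -c "
from rig import sense;s=sense();print(s['t'],s['joint_positions'],s['ee_pos'])"
```

```text
t: 1.7
ee_pos: [0.2246, -0.4664, 0.7848]
ee_rot: [[0.901, 0.434, 0.011], [0.434, -0.901, -0.023], [-0.0, 0.025, -1.0]]
contact_force: [-0.9, -0.7, -1.0]
width: 0.0879
finger_force: 0.0
1.7 [-1.25792331  0.31260755  0.2154694   0.00629951  2.58830186 -0.13045676] [ 0.22463706 -0.46644686  0.78476159]
```

```bash
python3 -m inch '[0,0.1,-0.05,0,0.0878, 0,0.2,-0.1,0,0.0878, 0,0.3,-0.2,0,0.0878,0,0.4,-0.2,0,0.0878,0,0.4,-0.2,0,0.0878,0,0.4,-0.2,0,0.0878]'; python3 -c "
from rig import sense;s=sense();print(s['t'],s['joint_positions'],s['ee_pos'])"
```

```text
t: 2.3
ee_pos: [0.2677, -0.5559, 0.7288]
ee_rot: [[0.901, 0.433, 0.023], [0.434, -0.9, -0.047], [0.0, 0.053, -0.999]]
contact_force: [-0.1, 0.1, -0.3]
width: 0.0877
finger_force: 0.0
2.3 [-1.23792721  0.41527301  0.21551698  0.01003621  2.45836701 -0.108048  ] [ 0.2676563  -0.55591393  0.72883275]
```

```bash
for i in 1 2 3 4; do python3 -m inch '[0,0.4,-0.2,0,0.0878]' | grep -E 'pos|rot'; done;  python3 -c "
from rig import sense;s=sense();print(s['t'],s['joint_positions'],s['ee_pos'])"
```

```text
ee_pos: [0.2765, -0.5742, 0.7224]
ee_rot: [[0.901, 0.433, 0.035], [0.434, -0.898, -0.072], [0.0, 0.08, -0.997]]
ee_pos: [0.2852, -0.5923, 0.7164]
ee_rot: [[0.901, 0.431, 0.047], [0.434, -0.896, -0.097], [0.0, 0.107, -0.994]]
ee_pos: [0.2933, -0.6091, 0.7117]
ee_rot: [[0.901, 0.43, 0.059], [0.434, -0.893, -0.122], [0.0, 0.135, -0.991]]
ee_pos: [0.3009, -0.6248, 0.7084]
ee_rot: [[0.901, 0.428, 0.071], [0.434, -0.889, -0.148], [0.0, 0.164, -0.986]]
2.7 [-1.23152212  0.45651515  0.21525055  0.02445342  2.30555615 -0.09172822] [ 0.30091874 -0.62483498  0.70842144]
```

Pushing out of reach tilts the tool by about 1.6° per row along the arm's radial plane, which is usable. Before choosing the lean azimuth I'll measure the bottle's yaw properly from the silhouette widths in both views.

Run:
```python
from h import *
T=load('top0');S=load('side0')
def mask(c,box):
    h=cv2.cvtColor(c['frame'],cv2.COLOR_BGR2HSV);m=((h[...,0]>17)&(h[...,0]<34)&(h[...,1]>120)).astype(np.uint8)
    k=np.zeros_like(m);u0,v0,u1,v1=box;k[v0:v1,u0:u1]=m[v0:v1,u0:u1];return k
ms=mask(S,(320,205,362,285));mt=mask(T,(400,225,450,272))
for v in range(212,280,6):
    u=np.flatnonzero(ms[v]); 
    if len(u): print(v,u.min(),u.max(),end=' | ')
base=np.array([.54,-.242])
# side widths: rays of left/right edges to plane through bottle axis facing camera
o=-S['R'].T@S['t']; d=base-o[:2];L=np.hypot(*d);e=np.array([-d[1],d[0]])/L
print('\nside perp az',np.degrees(np.arctan2(e[1],e[0])))
for v in range(226,278,5):
    u=np.flatnonzero(ms[v]);uv=np.array([[u.min()-.5,v],[u.max()+.5,v]])
    r=np.c_[uv,[1,1]]@np.linalg.inv(S['mtx']).T@S['R']; s=(d@d)/(r[:,:2]@d);p=o+r*s[:,None];print(v,((p[:,:2]-base)@e*1000).round(1),p[:,2].round(3),round(abs(np.diff((p[:,:2]-base)@e*1000))[0],1))
# top: contour pts at known depth cloud slices
X=cloud(T)
P=X[mt>0]
for a in np.arange(.06,.2,.02):
    Q=P[(P[:,2]>a)&(P[:,2]<a+.02)]
    if len(Q)>5: print('z%.2f'%a,len(Q),rect(Q))
XS=cloud(S);Q=XS[ms>0];Q=Q[(Q[:,2]>.06)&(Q[:,2]<.15)&(Q[:,1]>-.3)]
A=np.vstack([P[(P[:,2]>.06)&(P[:,2]<.15)],Q]);print('union',len(A),rect(A))
im=np.full((400,400,3),255,np.uint8)
for pt in A: cv2.circle(im,(int(200-(pt[1]+.242)*4000),int(200-(pt[0]-.54)*4000)),2,(0,0,255) if pt[1]<9 else 0,-1)
for pt in P[P[:,2]>.15]: cv2.circle(im,(int(200-(pt[1]+.242)*4000),int(200-(pt[0]-.54)*4000)),2,(255,0,0),-1)
cv2.imwrite('pics/bot.png',im)
```

```text
224 333 344 | 230 331 347 | 236 331 347 | 242 331 347 | 248 330 347 | 254 330 347 | 260 330 346 | 266 330 346 | 272 335 344 | 
side perp az 9.992803023544505
226 [ 20.2 -17. ] [0.172 0.173] 37.2
231 [ 25.7 -23.1] [0.157 0.158] 48.8
236 [ 25.4 -23.5] [0.141 0.143] 49.0
241 [ 25.2 -24. ] [0.126 0.127] 49.2
246 [ 27.8 -24.4] [0.11  0.111] 52.3
251 [ 27.6 -24.9] [0.094 0.096] 52.5
256 [ 27.3 -25.3] [0.078 0.08 ] 52.7
261 [ 27.1 -22.9] [0.062 0.064] 50.0
266 [ 26.8 -23.3] [0.046 0.048] 50.2
271 [ 14.7 -20.8] [0.03  0.031] 35.5Traceback (most recent call last):
  File "<stdin>", line 15, in <module>
    return umr_minimum(a, axis, None, out, keepdims, initial, where)
ValueError: zero-size array to reduction operation minimum which has no identity
```

```bash
cat > b.py <<'E'
from h import *
T=load('top0');S=load('side0')
def mask(c,box):
    h=cv2.cvtColor(c['frame'],cv2.COLOR_BGR2HSV);m=((h[...,0]>17)&(h[...,0]<34)&(h[...,1]>120)).astype(np.uint8)
    k=np.zeros_like(m);u0,v0,u1,v1=box;k[v0:v1,u0:u1]=m[v0:v1,u0:u1];return k
ms=mask(S,(320,205,362,270));mt=mask(T,(400,225,450,272))
X=cloud(T);P=X[mt>0]
for a in np.arange(.05,.21,.02):
    Q=P[(P[:,2]>a)&(P[:,2]<a+.02)]
    if len(Q)>5: print('z%.2f'%a,len(Q),rect(Q))
# direct silhouette width in top view: perpendicular to image of vertical axis
cn=blob(mt,(400,225,450,272)).astype(float);a=proj(T,[[.54,-.242,.06],[.54,-.242,.18]]);ax=(a[1]-a[0])/np.linalg.norm(a[1]-a[0]);n=np.array([-ax[1],ax[0]])
s=(cn-a[0])@ax;w=(cn-a[0])@n
for s0 in np.arange(0,28,4):
    k=abs(s-s0)<2
    if k.any():print('s',s0,w[k].min().round(1),w[k].max().round(1))
print('depth',(T['R']@[.54,-.242,.12]+T['t'])[2],'mm/px',(T['R']@[.54,-.242,.12]+T['t'])[2]/.5792,a)
Q=cloud(S)[ms>0];Q=Q[(Q[:,2]>.05)&(Q[:,2]<.19)&(Q[:,1]>-.3)]
im=np.full((400,400,3),255,np.uint8)
for R,col in((P[(P[:,2]>.06)&(P[:,2]<.165)],(0,0,255)),(P[P[:,2]>.165],(255,0,0)),(Q,(0,160,0))):
  for pt in R: cv2.circle(im,(int(200-(pt[1]+.242)*4000),int(200-(pt[0]-.54)*4000)),2,col,-1)
cv2.imwrite('pics/bot.png',im)
E
python3 b.py
```

```text
z0.05 11 (array([ 525. , -218.3]), array([26.5,  4.6]), 32.5)
z0.07 25 (array([ 530.6, -219.7]), array([39., 13.]), 15.9)
z0.09 19 (array([ 536.6, -220.6]), array([15.1, 43.6]), 86.7)
z0.11 27 (array([ 530.3, -221.7]), array([42., 16.]), 19.6)
z0.13 29 (array([ 534.3, -220.6]), array([42.1, 14.7]), 3.9)
z0.15 96 (array([ 539.6, -240.1]), array([41.5, 57.5]), 34.7)
z0.17 184 (array([ 541.2, -242.2]), array([38.7, 52.4]), 33.3)
z0.19 15 (array([ 533.8, -236. ]), array([21.5, 11.7]), 40.7)
s 0 -8.6 9.3
s 4 -8.7 9.2
s 8 -9.2 8.7
s 12 -9.2 8.2
s 16 -8.8 6.8
s 20 -5.8 4.1
depth 1.4309515674429711 mm/px 2.4705655515244667 [[421.72251494 249.259398  ]
 [430.48697666 245.04201454]]
```

View pics/bot.png

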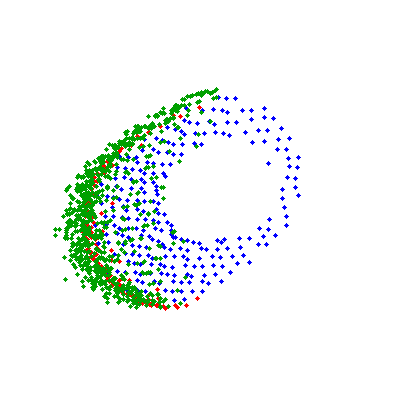

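The plot shows an oval section with its long axis at azimuth about -55°, so the short (grip) axis is at about 34.5°. The bottle centre is near (0.540, -0.240). Next I check free space around the press before tilting further.

Run:
```python
from h import *
C=np.vstack([cloud(load(n))[load(n)['z_map']>0] for n in('top0','side0')])
az=np.degrees(np.arctan2(C[:,1],C[:,0]));r=np.hypot(C[:,0],C[:,1])
for zl,zh in((.2,.45),(.45,.65),(.65,.9),(.9,1.2)):
    print(zl,zh,[(a,round(float(np.sort(r[k])[3]),2)) for a in range(-130,110,10) for k in[(C[:,2]>zl)&(C[:,2]<zh)&(abs(az-a)<5)&(r>.3)] if k.sum()>5])
```

```text
0.2 0.45 [(-110, 1.13), (-100, 1.09), (-90, 1.09), (-80, 1.13), (-70, 0.51), (-60, 0.51), (-50, 1.33), (-40, 0.76), (-30, 0.59), (-20, 0.58), (-10, 0.63), (0, 0.63), (10, 0.64), (20, 0.67)]
0.45 0.65 [(-110, 0.9), (-100, 0.89), (-90, 1.09), (-70, 0.45), (-60, 0.47), (-50, 0.38), (-40, 0.83), (-30, 0.76), (-20, 0.3)]
0.65 0.9 [(-110, 0.91), (-100, 0.9), (-90, 1.05), (-80, 1.13), (-70, 0.3), (-60, 0.3), (-50, 0.3), (-40, 0.3), (-30, 0.3), (-20, 0.3)]
0.9 1.2 []
```

```bash
python3 -m inch '[0.04,0,0,0,0.0878,0.076,0.003,0,0,0.0878]'|grep -E 'pos|rot'; for i in 1 2 3 4 5 6; do python3 -m inch '[0.045,0.4,-0.2,0,0.0878]' | grep -E 'pos|rot'; done;  python3 -c "
from rig import sense;s=sense();print(s['t'],s['joint_positions'],s['ee_pos'])"
```

```text
ee_pos: [0.3692, -0.5919, 0.7057]
ee_rot: [[0.902, 0.426, 0.072], [0.432, -0.889, -0.15], [0.0, 0.166, -0.986]]
ee_pos: [0.3812, -0.6029, 0.7053]
ee_rot: [[0.899, 0.429, 0.091], [0.439, -0.881, -0.176], [0.004, 0.198, -0.98]]
ee_pos: [0.388, -0.6178, 0.7041]
ee_rot: [[0.899, 0.424, 0.106], [0.437, -0.876, -0.203], [0.007, 0.228, -0.974]]
ee_pos: [0.3952, -0.6305, 0.7046]
ee_rot: [[0.9, 0.419, 0.121], [0.437, -0.87, -0.229], [0.01, 0.259, -0.966]]
ee_pos: [0.4023, -0.6418, 0.7069]
ee_rot: [[0.899, 0.415, 0.138], [0.437, -0.862, -0.256], [0.013, 0.29, -0.957]]
ee_pos: [0.409, -0.6522, 0.7107]
ee_rot: [[0.899, 0.41, 0.155], [0.438, -0.854, -0.283], [0.016, 0.322, -0.947]]
ee_pos: [0.4153, -0.6616, 0.7158]
ee_rot: [[0.898, 0.404, 0.172], [0.439, -0.844, -0.31], [0.019, 0.354, -0.935]]
3.5 [-1.1055284   0.47571035  0.21524795  0.01645565  2.08880453  0.02539728] [ 0.41533235 -0.66159197  0.71576974]
```

```bash
for i in 1 2 3 4 5; do python3 -m inch '[0.045,0.4,-0.1,0,0.0878]' | grep -E 'pos|rot'; done;  python3 -c "
from rig import sense;import numpy as np;s=sense();print(s['t'],s['joint_positions'])
R=np.array(s['ee_rot']);p=np.array(s['ee_pos']);print((R.T@(np.array([.56,-.45,.62])-p)).round(3),(R.T@(np.array([.62,-.14,.62])-p)).round(3))"
```

```text
ee_pos: [0.4247, -0.676, 0.7173]
ee_rot: [[0.898, 0.398, 0.189], [0.44, -0.832, -0.338], [0.023, 0.387, -0.922]]
ee_pos: [0.4342, -0.6909, 0.717]
ee_rot: [[0.897, 0.391, 0.205], [0.441, -0.821, -0.363], [0.026, 0.416, -0.909]]
ee_pos: [0.4429, -0.7042, 0.7189]
ee_rot: [[0.896, 0.384, 0.221], [0.442, -0.808, -0.389], [0.029, 0.446, -0.894]]
ee_pos: [0.4509, -0.7164, 0.7227]
ee_rot: [[0.896, 0.376, 0.237], [0.444, -0.794, -0.415], [0.032, 0.477, -0.878]]
ee_pos: [0.4582, -0.7275, 0.7282]
ee_rot: [[0.895, 0.368, 0.254], [0.445, -0.779, -0.441], [0.036, 0.508, -0.861]]
4.0 [-1.10076548  0.5002019   0.2153775   0.02800586  1.89219903  0.0340199 ]
[ 0.211 -0.234 -0.004] [ 0.403 -0.453 -0.125]
```

```bash
python3 -m inch '[0.098,-0.319,-0.035,-94,0.0878,0.098,-0.319,-0.035,-94,0.0878,0.098,-0.319,-0.035,-94,0.0878,0.098,-0.319,-0.035,-94,0.0878,0.098,-0.319,-0.035,-94,0.0878,0.098,-0.319,-0.035,-94,0.0878,0.407,-0.46,-0.129,-94,0.0878,0.407,-0.46,-0.129,-94,0.0878,0.407,-0.46,-0.129,-94,0.0878,0.407,-0.46,-0.129,-94,0.0878,0.407,-0.46,-0.129,-94,0.0878,0.407,-0.46,-0.129,-94,0.0878,0.407,-0.46,-0.129,-94,0.0878,0.407,-0.46,-0.129,-94,0.0878]'; python3 -c "
from rig import sense;import numpy as np;s=sense();print(s['t'],s['joint_positions'])
R=np.array(s['ee_rot']);p=np.array(s['ee_pos']);print((R.T@np.array([.984,-.17,0])).round(3),(R.T@np.array([0,0,1])).round(3))"
```

```text
t: 5.4
ee_pos: [0.6216, -0.1267, 0.6202]
ee_rot: [[-0.431, 0.866, 0.255], [0.745, 0.501, -0.44], [-0.509, -0.0, -0.861]]
contact_force: [-0.2, -0.6, -0.7]
width: 0.0875
finger_force: 0.0
5.4 [-0.05286506  0.13177744  1.01466397 -0.44280733  1.67261299 -0.69587991]
[-0.551  0.767  0.325] [-0.509 -0.    -0.861]
```

```bash
python3 -m inch '[-0.153,0,-0.258,0,0.0878,-0.153,0,-0.258,0,0.0878,-0.153,0,-0.258,0,0.0878,-0.153,0,-0.258,0,0.0878,-0.153,0,-0.258,0,0.0878]' | grep -E 'pos|rot'; for i in 1 2 3 4; do python3 -m inch '[-0.32,0.29,-0.1,0,0.0878]' | grep -E 'pos|rot'; done;  python3 -c "
from rig import sense;s=sense();print(s['t'],s['joint_positions'])"
```

```text
ee_pos: [0.6087, -0.1315, 0.8404]
ee_rot: [[-0.428, 0.864, 0.266], [0.739, 0.504, -0.448], [-0.521, 0.005, -0.853]]
ee_pos: [0.6289, -0.1378, 0.8409]
ee_rot: [[-0.418, 0.859, 0.296], [0.728, 0.511, -0.457], [-0.544, 0.024, -0.839]]
ee_pos: [0.6532, -0.1439, 0.8384]
ee_rot: [[-0.41, 0.853, 0.323], [0.716, 0.52, -0.466], [-0.565, 0.04, -0.824]]
ee_pos: [0.674, -0.1489, 0.8375]
ee_rot: [[-0.402, 0.847, 0.349], [0.704, 0.529, -0.474], [-0.586, 0.055, -0.809]]
ee_pos: [0.6933, -0.1529, 0.8383]
ee_rot: [[-0.393, 0.84, 0.375], [0.691, 0.538, -0.482], [-0.606, 0.07, -0.792]]
6.3 [-0.069579    0.36160924  0.21528116 -0.53097521  2.02802647 -0.98592482]
```

```bash
cat >> h.py <<'E'
def go(*W):
    s=sense();R=np.array(s['ee_rot']);p=np.array(s['ee_pos'])
    print('t',s['t'],'p',p.round(4),'z',R[:,2].round(3),'az',np.degrees(np.arctan2(R[1,2],R[0,2])).round(1),'tilt',np.degrees(np.arccos(-R[2,2])).round(1),'levelturn',np.degrees(np.arctan(R[2,1]/R[2,0])).round(2),'q',np.round(s['joint_positions'],2))
    for w in W: print(w,(R.T@(np.array(w)-p)).round(4))
E
python3 -c "
from h import *
go((.48,-.17,.5),(.488,-.174,.256),(.5445,-.246,.137))"
```

```text
t 6.3 p [ 0.6933 -0.1529  0.8383] z [ 0.375 -0.482 -0.792] az -52.1 tilt 37.6 levelturn -6.61 q [-0.07  0.36  0.22 -0.53  2.03 -0.99]
(0.48, -0.17, 0.5) [ 0.2771 -0.212   0.1961]
(0.488, -0.174, 0.256) [ 0.4191 -0.2246  0.3943]
(0.5445, -0.246, 0.137) [ 0.4193 -0.2243  0.5444]
```

```bash
python3 -m inch '[0.277,-0.212,0.196,-6.6,0.0878,0.277,-0.212,0.196,-6.6,0.0878,0.277,-0.212,0.196,-6.6,0.0878,0.277,-0.212,0.196,-6.6,0.0878,0.277,-0.212,0.196,-6.6,0.0878,0.277,-0.212,0.196,-6.6,0.0878,0.277,-0.212,0.196,-6.6,0.0878,0.277,-0.212,0.196,-6.6,0.0878,0.277,-0.212,0.196,-6.6,0.0878,0.419,-0.2245,0.394,-6.6,0.0878,0.419,-0.2245,0.394,-6.6,0.0878,0.419,-0.2245,0.394,-6.6,0.0878,0.419,-0.2245,0.394,-6.6,0.0878,0.419,-0.2245,0.394,-6.6,0.0878,0.419,-0.2245,0.394,-6.6,0.0878,0.419,-0.2245,0.394,-6.6,0.0878]' | grep -v con;  python3 -c "
from h import *
go((.488,-.174,.256),(.5445,-.246,.137))
c=camera('side');cv2.imwrite('pics/side1.png',cv2.resize(c['frame'][180:330,240:480],None,fx=3,fy=3))
c=camera('top');h=cv2.cvtColor(c['frame'],cv2.COLOR_BGR2HSV)"
```

```text
t: 7.9
ee_pos: [0.4867, -0.1735, 0.2573]
ee_rot: [[-0.488, 0.789, 0.374], [0.625, 0.614, -0.482], [-0.61, -0.001, -0.793]]
width: 0.0879
finger_force: 0.0
t 7.9 p [ 0.4867 -0.1735  0.2573] z [ 0.374 -0.482 -0.793] az -52.2 tilt 37.6 levelturn 0.12 q [-0.17  0.04  2.07 -0.74  0.66 -0.32]
(0.488, -0.174, 0.256) [-0.0001  0.0007  0.0018]
(0.5445, -0.246, 0.137) [-1.000e-04  1.200e-03  1.519e-01]
```

View pics/side1.png

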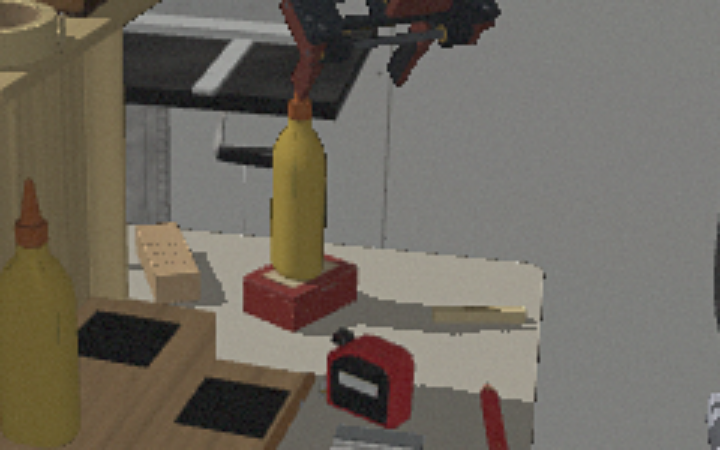

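The side crop shows the bottle still upright on the tin (nozzle base at crop 300,105) and the open fingers at (305,55) and (405,75), leaning as intended and above the bottle. Moving in.

```bash
python3 -m inch '[0,0.001,0.03,0,0.0878,0,0.001,0.06,0,0.0878,0,0.001,0.09,0,0.0878,0,0.001,0.12,0,0.0878,0,0.001,0.15,0,0.0878,0,0.001,0.152,0,0.0878]' ; python3 -c "
from h import *
c=camera('side');cv2.imwrite('pics/side2.png',cv2.resize(c['frame'][180:300,280:420],None,fx=4,fy=4))"
```

```text
t: 8.6
ee_pos: [0.5519, -0.2507, 0.1537]
ee_rot: [[-0.494, 0.79, 0.363], [0.64, 0.613, -0.463], [-0.588, 0.004, -0.809]]
contact_force: [-0.0, 0.2, 0.3]
width: 0.0882
finger_force: 0.0
```

View pics/side2.png

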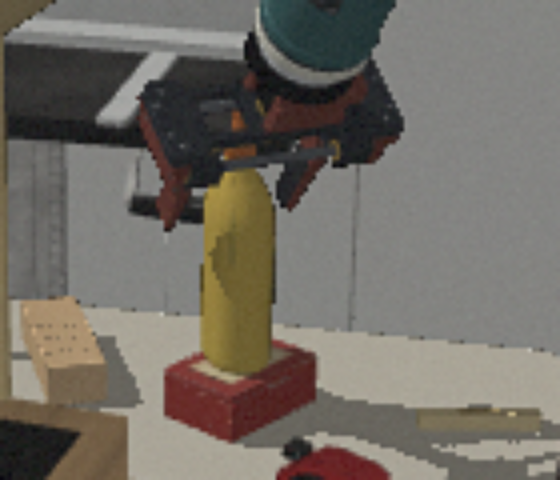

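```bash
python3 -c "
from h import *
go((.5445,-.246,.137),(.5515,-.2555,.142))"
```

```text
t 8.65 p [ 0.5508 -0.2499  0.1537] z [ 0.363 -0.463 -0.809] az -51.9 tilt 36.0 levelturn -0.31 q [-0.34  0.31  2.05 -0.96  0.39 -0.17]
(0.5445, -0.246, 0.137) [ 0.0154 -0.0026  0.0095]
(0.5515, -0.2555, 0.142) [ 0.0029 -0.0029  0.0124]
```

```bash
for i in 1 2 3; do python3 -m inch '[0.012,-0.002,0.005,0,0.0878]' | grep -E 'pos|force'; python3 -c "
from h import *
go((.5445,-.246,.141))"; done
```

```text
ee_pos: [0.5456, -0.2451, 0.148]
contact_force: [-0.3, 0.6, 1.1]
finger_force: 0.0
t 8.75 p [ 0.5456 -0.2451  0.148 ] z [ 0.359 -0.455 -0.815] az -51.8 tilt 35.4 levelturn -0.39 q [-0.34  0.31  2.06 -0.96  0.39 -0.16]
(0.5445, -0.246, 0.141) [ 0.004  -0.0014  0.0057]
ee_pos: [0.5395, -0.2403, 0.1406]
contact_force: [-0.6, -0.5, -1.3]
finger_force: 0.0
t 8.85 p [ 0.5395 -0.2403  0.1406] z [ 0.352 -0.447 -0.822] az -51.8 tilt 34.7 levelturn -0.3 q [-0.34  0.32  2.07 -0.96  0.38 -0.16]
(0.5445, -0.246, 0.141) [-0.0065  0.0005  0.004 ]
ee_pos: [0.5344, -0.2363, 0.1338]
contact_force: [0.9, -0.4, -0.6]
finger_force: 0.0
t 8.95 p [ 0.5344 -0.2363  0.1338] z [ 0.346 -0.44  -0.829] az -51.8 tilt 34.0 levelturn -0.26 q [-0.34  0.32  2.08 -0.96  0.37 -0.15]
(0.5445, -0.246, 0.141) [-0.0155  0.002   0.0018]
```

```bash
python3 -c "
from h import *
go((.542,-.2465,.1375))"; python3 -m inch '[-0.0145,0,0.0065,0,0.0878,-0.0145,0,0.0065,0,0.0878]' | grep -E 'pos|force'; python3 -c "
from h import *
go((.542,-.2465,.1375))
s=sense();R=s['ee_rot'];G=s['ee_pos']-grip_depth*R[:,2];print('G',G,'rel',R.T@(G-[.54,-.24,G[2]]))"
```

```text
t 8.95 p [ 0.5344 -0.2363  0.1338] z [ 0.346 -0.44  -0.829] az -51.8 tilt 34.0 levelturn -0.26 q [-0.34  0.32  2.08 -0.96  0.37 -0.15]
(0.542, -0.2465, 0.1375) [-0.0126 -0.0003  0.0041]
ee_pos: [0.5455, -0.2497, 0.1368]
contact_force: [0.5, 0.5, 0.3]
finger_force: 0.0
t 9.15 p [ 0.5455 -0.2497  0.1368] z [ 0.347 -0.44  -0.828] az -51.8 tilt 34.1 levelturn -0.33 q [-0.36  0.33  2.05 -0.92  0.37 -0.22]
(0.542, -0.2465, 0.1375) [ 0.0035 -0.0008 -0.0032]
G [ 0.53904258 -0.2414236   0.15227517] rel [-0.00044476 -0.00163057  0.00029448]
```

```bash
python3 -m inch '[0.0033,0.0015,-0.0022,0,0.0878,0.0033,0.0015,-0.0022,0,0.03,0.0033,0.0015,-0.0022,0,0.03,0.0033,0.0015,-0.0022,0,0.03,0.0033,0.0015,-0.0022,0,0.03,0.0033,0.0015,-0.0022,0,0.03,0.0033,0.0015,-0.0022,0,0.03,0.0033,0.0015,-0.0022,0,0.03]' 40; python3 -c "
from h import *
go()"
```

```text
t: 9.95
ee_pos: [0.5434, -0.2456, 0.1361]
ee_rot: [[-0.509, 0.789, 0.345], [0.655, 0.615, -0.44], [-0.559, 0.002, -0.829]]
contact_force: [0.2, -1.1, 0.6]
width: 0.0428
finger_force: 40.0
t 9.95 p [ 0.5434 -0.2456  0.1361] z [ 0.345 -0.44  -0.829] az -51.9 tilt 34.0 levelturn -0.21 q [-0.35  0.33  2.06 -0.92  0.38 -0.21]
```

Gripped: the opening is 42.8 mm, which matches the 44 mm body. Lifting.

```bash
python3 -m inch '[-0.006,0,-0.008,0,0.03,-0.017,0,-0.025,0,0.03,-0.034,0,-0.05,0,0.03,-0.056,0,-0.083,0,0.03,-0.078,0,-0.116,0,0.03,-0.1,0,-0.149,0,0.03,-0.123,0,-0.182,0,0.03,-0.14,0,-0.207,0,0.03]'; python3 -c "
from h import *
go((.43,-.1,.6),(.40,.20,.72),(.30,.50,.78))
c=camera('side');cv2.imwrite('pics/side3.png',c['frame'][60:360,200:600])"
```

```text
t: 10.75
ee_pos: [0.5426, -0.2456, 0.3876]
ee_rot: [[-0.509, 0.789, 0.345], [0.655, 0.615, -0.439], [-0.559, 0.003, -0.829]]
contact_force: [1.1, -0.5, -4.3]
width: 0.0426
finger_force: 40.0
t 10.75 p [ 0.5426 -0.2456  0.3876] z [ 0.345 -0.439 -0.829] az -51.8 tilt 34.0 levelturn -0.27 q [-0.35 -0.    1.72 -0.37  0.94 -0.87]
(0.43, -0.1, 0.6) [ 0.034   0.0013 -0.279 ]
(0.4, 0.2, 0.72) [ 0.1787  0.1624 -0.5207]
(0.3, 0.5, 0.78) [ 0.3926  0.2681 -0.7368]
```

View pics/side3.png

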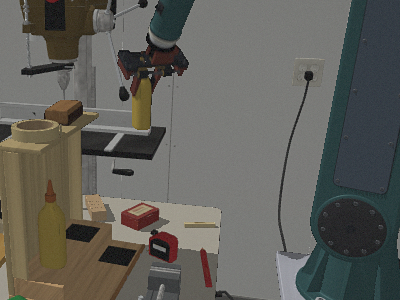

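The crop shows the bottle held upright in the gripper at (145,105), clear of the tin at (140,213). Next I carry it round to base azimuth 60° to swing the lean.

```bash
python3 -m inch '[0.006,0,-0.05,0,0.03,0.012,0,-0.1,0,0.03,0.02,0,-0.15,0,0.03,0.025,0,-0.2,0,0.03,0.03,0,-0.24,0,0.03,0.034,0.001,-0.279,0,0.03,0.055,0.024,-0.314,0,0.03,0.076,0.047,-0.348,0,0.03,0.096,0.07,-0.383,0,0.03,0.117,0.093,-0.418,0,0.03,0.138,0.116,-0.452,0,0.03,0.158,0.14,-0.487,0,0.03,0.179,0.162,-0.521,0,0.03,0.21,0.178,-0.552,0,0.03,0.24,0.193,-0.583,0,0.03,0.27,0.208,-0.614,0,0.03,0.301,0.223,-0.645,0,0.03,0.331,0.238,-0.675,0,0.03,0.362,0.253,-0.706,0,0.03,0.3926,0.268,-0.737,0,0.03]'; python3 -c "
from h import *
go((.32,.55,1.0))
R=sense()['ee_rot'];print(R.T@[.5,.866,0],R.T@[0,0,1])"
```

```text
t: 12.8
ee_pos: [0.2986, 0.4809, 0.7388]
ee_rot: [[-0.516, 0.78, 0.353], [0.651, 0.625, -0.43], [-0.556, 0.007, -0.831]]
contact_force: [2.2, 1.8, -4.3]
width: 0.0427
finger_force: 40.0
t 12.8 p [0.2986 0.4809 0.7388] z [ 0.353 -0.43  -0.831] az -50.7 tilt 33.8 levelturn -0.76 q [ 1.22  0.5   0.22 -0.96  2.52 -0.23]
(0.32, 0.55, 1.0) [-0.1114  0.0618 -0.2392]
[ 0.30553343  0.93169878 -0.19632296] [-0.55642694  0.00739448 -0.83086364]
```

```bash
for i in 1 2 3; do python3 -m inch '[0.066,0.373,-0.16,0,0.03]' | grep -E 'width'; python3 -c "
from h import *
go()"; done
```

```text
width: 0.0429
t 12.9 p [0.3123 0.4966 0.7309] z [ 0.38  -0.425 -0.821] az -48.2 tilt 34.8 levelturn -2.92 q [ 1.22  0.52  0.22 -0.96  2.48 -0.22]
width: 0.0428
t 13.0 p [0.3306 0.5122 0.7209] z [ 0.408 -0.424 -0.809] az -46.1 tilt 36.0 levelturn -4.77 q [ 1.22  0.54  0.22 -0.96  2.44 -0.21]
width: 0.0428
t 13.1 p [0.3461 0.5282 0.7104] z [ 0.433 -0.421 -0.797] az -44.2 tilt 37.2 levelturn -6.32 q [ 1.22  0.56  0.22 -0.96  2.4  -0.2 ]
```

```bash
python3 -c "
from h import *
go((.12,.56,.5),(-.07,.62,.38))
R=sense()['ee_rot'];print(R.T@[0,0.3,-.05])"
```

```text
t 13.1 p [0.3461 0.5282 0.7104] z [ 0.433 -0.421 -0.797] az -44.2 tilt 37.2 levelturn -6.32 q [ 1.22  0.56  0.22 -0.96  2.4  -0.2 ]
(0.12, 0.56, 0.5) [ 0.2573 -0.1643  0.0564]
(-0.07, 0.62, 0.38) [ 0.4605 -0.2769  0.0446]
[ 0.21946423  0.19194728 -0.08655457]
```

```bash
python3 -m inch '[0.036,-0.023,0.008,0,0.03,0.074,-0.047,0.016,0,0.03,0.11,-0.07,0.024,0,0.03,0.147,-0.094,0.032,0,0.03,0.184,-0.117,0.04,0,0.03,0.22,-0.14,0.048,0,0.03,0.257,-0.164,0.056,0,0.03,0.29,-0.183,0.054,0,0.03,0.325,-0.202,0.052,0,0.03,0.36,-0.22,0.05,0,0.03,0.395,-0.24,0.048,0,0.03,0.43,-0.26,0.046,0,0.03,0.46,-0.277,0.045,0,0.03]' | grep -E 'width|con'; python3 -c "
from h import *
go((-.08,.80,.32),(-.08,.98,.27))"
```

```text
contact_force: [1.2, 0.0, -3.9]
width: 0.0426
t 14.4 p [-0.0722  0.6198  0.3793] z [ 0.433 -0.42  -0.798] az -44.2 tilt 37.1 levelturn -6.44 q [ 1.78  0.65  0.82 -0.42  2.19  0.94]
(-0.08, 0.8, 0.32) [ 0.1534  0.1073 -0.0318]
(-0.08, 0.98, 0.27) [ 0.2972  0.221  -0.0676]
```

```bash
python3 -m inch '[0.038,0.027,-0.008,0,0.03,0.076,0.054,-0.016,0,0.03,0.115,0.08,-0.024,0,0.03,0.153,0.107,-0.032,0,0.03,0.19,0.135,-0.041,0,0.03,0.225,0.164,-0.05,0,0.03,0.26,0.192,-0.058,0,0.03,0.297,0.221,-0.068,0,0.03]' | grep -E 'width|con'; python3 -c "
from h import *
go()"
for i in 1 2 ; do python3 -m inch '[0.26,0.25,-0.1,0,0.03]' | grep -E 'width'; python3 -c "
from h import *
go()"; done
```

```text
contact_force: [0.2, 0.4, -3.4]
width: 0.0429
t 15.2 p [-0.0534  0.8164  0.258 ] z [ 0.436 -0.385 -0.813] az -41.5 tilt 35.6 levelturn -8.78 q [ 1.73  1.08  0.21 -0.51  2.28  0.78]
width: 0.043
t 15.3 p [-0.0448  0.8318  0.2422] z [ 0.439 -0.359 -0.823] az -39.2 tilt 34.6 levelturn -10.57 q [ 1.72  1.09  0.21 -0.51  2.24  0.78]
width: 0.0427
t 15.4 p [-0.0357  0.8476  0.2267] z [ 0.443 -0.331 -0.833] az -36.8 tilt 33.6 levelturn -12.63 q [ 1.71  1.1   0.21 -0.51  2.2   0.78]
```

```bash
for i in 1 2 3 4 ; do python3 -m inch '[0.17,0.28,-0.28,0,0.03]' | grep -E 'width'; python3 -c "
from h import *
go()"; done
```

```text
width: 0.0426
t 15.5 p [-0.0283  0.8554  0.2311] z [ 0.446 -0.307 -0.84 ] az -34.5 tilt 32.8 levelturn -14.33 q [ 1.7   1.09  0.22 -0.51  2.17  0.76]
width: 0.0433
t 15.6 p [-0.0226  0.8645  0.2459] z [ 0.45  -0.272 -0.851] az -31.1 tilt 31.7 levelturn -17.35 q [ 1.7   1.07  0.22 -0.52  2.15  0.75]
width: 0.0426
t 15.7 p [-0.0177  0.8732  0.2589] z [ 0.453 -0.237 -0.859] az -27.7 tilt 30.7 levelturn -20.39 q [ 1.7   1.06  0.21 -0.52  2.13  0.74]
width: 0.0426
t 15.8 p [-0.0135  0.8813  0.2706] z [ 0.456 -0.205 -0.866] az -24.2 tilt 30.0 levelturn -23.37 q [ 1.69  1.04  0.21 -0.52  2.11  0.73]
```

```bash
for i in 1 2 3 4 ; do python3 -m inch '[0.17,0.28,-0.28,0,0.03]' | grep -E 'width'; done; python3 -c "
from h import *
go((.15,.60,.50),(.45,.30,.60),(.55,0,.65))"
```

```text
width: 0.0429
width: 0.0427
width: 0.0427
width: 0.0426
t 16.2 p [-0.004   0.9096  0.322 ] z [ 0.466 -0.076 -0.882] az -9.2 tilt 28.2 levelturn -36.38 q [ 1.69  0.98  0.22 -0.53  2.03  0.7 ]
(0.15, 0.6, 0.5) [-0.3774 -0.0707 -0.0616]
(0.45, 0.3, 0.6) [-0.8068 -0.0623  0.0128]
(0.55, 0, 0.65) [-1.0962 -0.1969  0.0381]
```

```bash
python3 -m inch '[-0.042,-0.008,-0.007,-4,0.03,-0.084,-0.016,-0.014,-8,0.03,-0.126,-0.024,-0.021,-12,0.03,-0.168,-0.032,-0.028,-16,0.03,-0.21,-0.04,-0.035,-20,0.03,-0.252,-0.047,-0.041,-24,0.03,-0.294,-0.055,-0.048,-28,0.03,-0.336,-0.063,-0.055,-32,0.03,-0.377,-0.071,-0.062,-36.4,0.03,-0.42,-0.07,-0.054,-36.4,0.03,-0.463,-0.07,-0.047,-36.4,0.03,-0.506,-0.069,-0.039,-36.4,0.03,-0.55,-0.068,-0.032,-36.4,0.03,-0.59,-0.067,-0.025,-36.4,0.03,-0.635,-0.066,-0.017,-36.4,0.03,-0.678,-0.065,-0.01,-36.4,0.03,-0.72,-0.064,-0.002,-36.4,0.03,-0.764,-0.063,0.005,-36.4,0.03,-0.807,-0.062,0.013,-36.4,0.03]' | grep -E 'width|con'; python3 -c "
from h import *
go((.55,0,.68),(.58,-.02,.9))
R=sense()['ee_rot'];print(R[:,1],R.T@[.4,-.04,.05])"
```

```text
contact_force: [0.2, 0.1, -3.4]
width: 0.0428
t 18.1 p [0.4497 0.2978 0.6016] z [ 0.468 -0.077 -0.881] az -9.4 tilt 28.3 levelturn 0.17 q [ 0.72 -0.04  1.22 -0.37  1.62 -0.78]
(0.55, 0, 0.68) [-0.1663 -0.2779  0.001 ]
(0.58, -0.02, 0.9) [-0.2995 -0.2931 -0.1772]
[ 0.16090749  0.98696851 -0.00139375] [-0.37701007  0.02481457  0.14610834]
```

```bash
python3 -m inch '[-0.028,-0.046,0,0,0.03,-0.055,-0.093,0,0,0.03,-0.083,-0.139,0,0,0.03,-0.11,-0.185,0,0,0.03,-0.138,-0.231,0,0,0.03,-0.166,-0.278,0.001,0,0.03,-0.193,-0.281,-0.035,0,0.03,-0.22,-0.284,-0.07,0,0.03,-0.246,-0.287,-0.106,0,0.03,-0.273,-0.29,-0.142,0,0.03,-0.3,-0.293,-0.177,0,0.03]' | grep -E 'width|con'; python3 -c "
from h import *
go()"
for i in 1 2 ; do python3 -m inch '[-0.377,0.025,0.1,0,0.03]' | grep -E 'width'; python3 -c "
from h import *
go()"; done
```

```text
contact_force: [58.2, -4.4, 89.7]
width: 0.0429
t 19.2 p [ 0.5746 -0.0185  0.8884] z [ 0.477 -0.08  -0.875] az -9.6 tilt 28.9 levelturn 0.27 q [-0.15  0.19  0.21 -0.01  2.24 -1.56]
width: 0.0429
t 19.3 p [ 0.6109 -0.023   0.8746] z [ 0.484 -0.08  -0.871] az -9.4 tilt 29.4 levelturn 0.11 q [-0.14  0.22  0.22 -0.01  2.19 -1.56]
width: 0.043
t 19.4 p [ 0.6515 -0.028   0.8664] z [ 0.51  -0.082 -0.856] az -9.1 tilt 31.1 levelturn -0.1 q [-0.14  0.26  0.22 -0.01  2.13 -1.56]
```

```bash
python3 -c "
from h import *
s=sense();print(s['contact_force'],s['torque'],s['qd'])
c=camera('side');cv2.imwrite('pics/side4.png',c['frame'][:, 100:600])"
```

```text
[ 0.45901412 -0.51130072 -3.6446212 ] [0.10111243 0.37515599 0.0299244 ] [ 0.00427254  0.32887818 -0.02352391  0.02171584 -0.5538066   0.01672662]
```

View pics/side4.png

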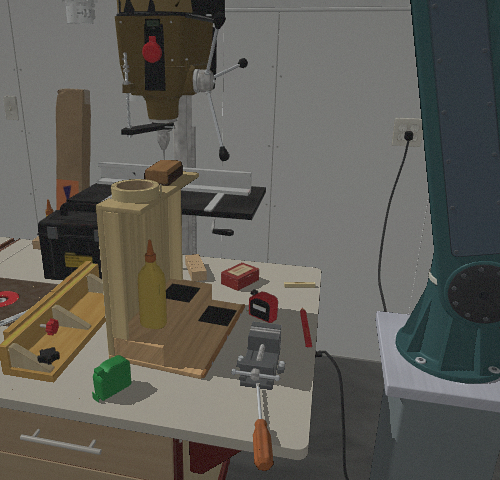

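The view shows the scene undisturbed: the other bottle, tapes and offcut are in place and the arm is above the frame. The force is back to the bottle's weight, so the spike was the jolt at the elbow limit. I'll avoid fast runs into limits from here.

```bash
python3 -m inch '[-0.377,0.025,0.1,0,0.03]' | grep -E 'width|con'; python3 -c "
from h import *
go()"; python3 -m inch '[-0.3,0.02,0.08,0,0.03]' | grep -E 'width|con'; python3 -c "
from h import *
go((.50,.02,.62),(.44,.03,.42))"
```

```text
contact_force: [-1.8, 0.4, -3.9]
width: 0.043
t 19.55 p [ 0.6851 -0.032   0.8591] z [ 0.532 -0.083 -0.842] az -8.9 tilt 32.6 levelturn -0.28 q [-0.14  0.28  0.21 -0.01  2.07 -1.56]
contact_force: [0.2, -0.6, -4.1]
width: 0.0429
t 19.65 p [ 0.7206 -0.0364  0.8494] z [ 0.554 -0.085 -0.828] az -8.7 tilt 34.1 levelturn -0.46 q [-0.14  0.31  0.21 -0.    2.02 -1.56]
(0.5, 0.02, 0.62) [0.3164 0.0199 0.0631]
(0.44, 0.03, 0.42) [0.4788 0.0195 0.1947]
```

```bash
python3 -c "
from h import *
go((.55,.0,.62),(.51,.0,.27))"
```

```text
t 19.65 p [ 0.7206 -0.0364  0.8494] z [ 0.554 -0.085 -0.828] az -8.7 tilt 34.1 levelturn -0.46 q [-0.14  0.31  0.21 -0.    2.02 -1.56]
(0.55, 0.0, 0.62) [0.2728 0.0081 0.0925]
(0.51, 0.0, 0.27) [5.016e-01 2.000e-04 3.602e-01]
```

```bash
python3 -m inch '[0.02,0,0.007,-0.4,0.03,0.05,0.002,0.017,-0.4,0.03,0.09,0.004,0.031,-0.4,0.03,0.13,0.005,0.044,-0.4,0.03,0.17,0.006,0.058,-0.4,0.03,0.21,0.007,0.072,-0.4,0.03,0.24,0.008,0.082,-0.4,0.03,0.273,0.008,0.0925,-0.4,0.03,0.303,0.007,0.127,-0.4,0.03,0.333,0.006,0.162,-0.4,0.03,0.363,0.005,0.197,-0.4,0.03,0.393,0.004,0.233,-0.4,0.03,0.423,0.003,0.268,-0.4,0.03,0.453,0.002,0.303,-0.4,0.03,0.483,0.001,0.338,-0.4,0.03,0.5016,0,0.36,-0.4,0.03,0.5016,0,0.36,-0.4,0.03]' | grep -E 'width|con'
python3 - <<'E'
from h import *
go()
for n in('side','top'):
    c=camera(n);np.savez(n+'1.npz',**c)
    h=cv2.cvtColor(c['frame'],cv2.COLOR_BGR2HSV);m=(h[...,0]>17)&(h[...,0]<34)&(h[...,1]>120)
    X=cloud(c)[m];k=(abs(X[:,0]-.5)<.08)&(abs(X[:,1])<.08)&(X[:,2]>.14);X=X[k]
    print(n,len(X))
    for a in np.arange(.14,.34,.02):
        Q=X[(X[:,2]>a)&(X[:,2]<a+.02)]
        if len(Q)>4: print(a.round(2),len(Q),Q.mean(0).round(4),Q.min(0).round(3),Q.max(0).round(3))
    cv2.imwrite('pics/%s5.png'%n,cv2.resize(c['frame'][130:400,150:510],None,fx=2,fy=2))
E
```

```text
contact_force: [-1.4, -0.2, -4.4]
width: 0.043
t 21.35 p [0.504  0.0009 0.2643] z [ 0.543 -0.083 -0.836] az -8.7 tilt 33.3 levelturn 0.0 q [-0.12 -0.08  2.11 -0.03  0.53 -1.52]
side 1271
0.16 118 [0.4923 0.0217 0.1734] [0.465 0.007 0.165] [0.521 0.028 0.18 ]
0.18 205 [0.4918 0.0208 0.1902] [0.465 0.001 0.18 ] [0.524 0.031 0.2  ]
0.2 198 [0.4927 0.0212 0.2101] [0.466 0.001 0.2  ] [0.525 0.03  0.22 ]
0.22 210 [0.493  0.021  0.2298] [0.466 0.003 0.22 ] [0.525 0.029 0.24 ]
0.24 208 [0.4933 0.0208 0.2497] [0.466 0.003 0.24 ] [0.529 0.029 0.26 ]
0.26 130 [0.4906 0.019  0.2698] [0.467 0.003 0.26 ] [0.529 0.031 0.28 ]
0.28 110 [0.5041 0.0175 0.2894] [ 0.468 -0.001  0.28 ] [0.529 0.034 0.3  ]
0.3 79 [0.5045 0.0156 0.3082] [ 0.428 -0.013  0.3  ] [0.519 0.037 0.319]
0.32 6 [ 0.4253 -0.0112  0.3279] [ 0.424 -0.014  0.322] [ 0.428 -0.009  0.332]
top 342
0.24 11 [0.4721 0.0044 0.2506] [ 0.47 -0.01  0.24] [0.478 0.019 0.26 ]
0.26 7 [0.4731 0.0075 0.2725] [ 0.472 -0.007  0.26 ] [0.476 0.017 0.278]
0.28 67 [5.025e-01 1.000e-04 2.946e-01] [ 0.471 -0.022  0.286] [0.53  0.022 0.3  ]
0.3 211 [ 5.045e-01 -1.000e-04  3.105e-01] [ 0.483 -0.022  0.3  ] [0.527 0.022 0.319]
0.32 19 [0.4947 0.0028 0.3241] [ 0.487 -0.012  0.32 ] [0.506 0.013 0.339]
```

View pics/side5.png

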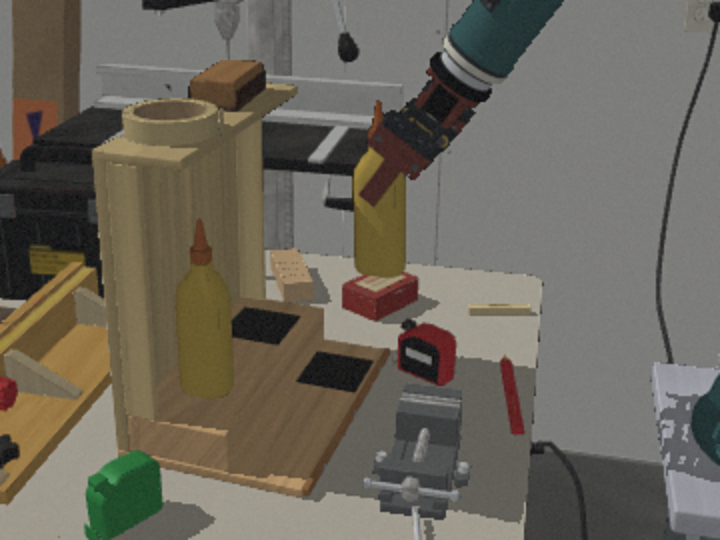

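The side view shows the bottle hanging upright in the gripper at (380,215) with its base at about (380,270). The measured body centre is (0.497, 0.0) with the bottom at z 0.167, which agrees with the TCP offset. Inserting it under the canopy.

```bash
python3 -c "
from h import *
go((.56,-.008,.20),(.66,-.023,.170),(.66,-.023,.162))"
```

```text
t 21.45 p [5.095e-01 3.000e-04 2.706e-01] z [ 0.553 -0.084 -0.829] az -8.6 tilt 34.0 levelturn -0.07 q [-0.12 -0.08  2.1  -0.03  0.53 -1.52]
(0.56, -0.008, 0.2) [-0.003  -0.0007  0.0872]
(0.66, -0.023, 0.17) [-0.07   -0.0004  0.1686]
(0.66, -0.023, 0.162) [-0.0656 -0.0004  0.1752]
```

```bash
python3 -m inch '[-0.001,0,0.03,0,0.03,-0.002,0,0.06,0,0.03,-0.003,-0.001,0.087,0,0.03,-0.017,-0.001,0.103,0,0.03,-0.03,-0.001,0.12,0,0.03,-0.043,-0.001,0.136,0,0.03,-0.057,0,0.152,0,0.03,-0.065,0,0.163,0,0.03,-0.07,0,0.1686,0,0.03,-0.07,0,0.1686,0,0.03,-0.068,0,0.172,0,0.03,-0.068,0,0.172,0,0.03]' | grep -E 'pos|width|con';  python3 - <<'E'
from h import *
go((.66,-.023,.161))
c=camera('side');h=cv2.cvtColor(c['frame'],cv2.COLOR_BGR2HSV);m=(h[...,0]>17)&(h[...,0]<34)&(h[...,1]>120)
X=cloud(c)[m];X=X[(abs(X[:,0]-.65)<.06)&(abs(X[:,1]+.02)<.05)&(X[:,2]>.06)&(X[:,2]<.13)];print(len(X),X.min(0),X.max(0))
E
```

```text
ee_pos: [0.6585, -0.0223, 0.1642]
contact_force: [-0.4, 1.1, -3.9]
width: 0.0429
t 22.65 p [ 0.6585 -0.0223  0.1642] z [ 0.551 -0.083 -0.831] az -8.6 tilt 33.8 levelturn -0.12 q [-0.13  0.31  1.97 -0.03  0.27 -1.52]
(0.66, -0.023, 0.161) [ 0.0005 -0.0005  0.0035]
530 [ 0.61962777 -0.03346084  0.06009576] [0.68469002 0.00668575 0.12992253]
```

```bash
python3 -m inch '[0.0015,-0.0005,0.002,0,0.03,0.0015,-0.0005,0.0035,0,0.03,0.0015,-0.0005,0.0035,0,0.03]' | grep -E 'pos|con'; python3 -m inch '[0.001,0,0.0015,0,0.03,0.001,0,0.0015,0,0.03]' | grep -E 'pos|con'
```

```text
ee_pos: [0.6603, -0.0231, 0.1607]
contact_force: [-0.3, -0.4, -4.0]
ee_pos: [0.6616, -0.0233, 0.1603]
contact_force: [-0.6, 0.3, -0.6]
```

```bash
python3 -m inch '[0,0,0,0,0.05,0,0,0,0,0.06,0,0,0,0,0.0878,0,0,0,0,0.0878,0,0,0,0,0.0878,0,0,-0.02,0,0.0878,0,0,-0.05,0,0.0878,0,0,-0.09,0,0.0878,0,0,-0.13,0,0.0878,0,0,-0.16,0,0.0878]' | grep -E 'pos|con|wid'
python3 - <<'E'
from h import *
go()
c=camera('side');np.savez('side2.npz',**c);h=cv2.cvtColor(c['frame'],cv2.COLOR_BGR2HSV);m=(h[...,0]>17)&(h[...,0]<34)&(h[...,1]>120)
X0=cloud(c)[m];X=X0[(abs(X0[:,0]-.65)<.06)&(abs(X0[:,1]+.02)<.05)]
for a in np.arange(.06,.22,.03):
    Q=X[(X[:,2]>a)&(X[:,2]<a+.03)]
    if len(Q): print(a.round(2),len(Q),Q.min(0).round(3),Q.max(0).round(3))
cv2.imwrite('pics/side6.png',cv2.resize(c['frame'][150:390,200:480],None,fx=2.5,fy=2.5))
E
```

```text
ee_pos: [0.5712, -0.0096, 0.2938]
contact_force: [-0.1, 0.8, -0.5]
width: 0.0877
t 24.2 p [ 0.5712 -0.0096  0.2938] z [ 0.553 -0.083 -0.829] az -8.6 tilt 34.0 levelturn -0.14 q [-0.13 -0.01  1.97 -0.02  0.59 -1.54]
0.06 221 [ 0.622 -0.023  0.062] [0.685 0.006 0.09 ]
0.09 253 [ 0.622 -0.024  0.09 ] [0.681 0.006 0.12 ]
0.12 255 [ 0.623 -0.028  0.12 ] [0.68  0.006 0.15 ]
0.15 266 [ 0.623 -0.022  0.15 ] [0.682 0.004 0.18 ]
0.18 254 [ 0.625 -0.025  0.18 ] [0.68  0.005 0.21 ]
0.21 39 [ 0.641 -0.024  0.21 ] [ 0.664 -0.003  0.22 ]
```

View pics/side6.png

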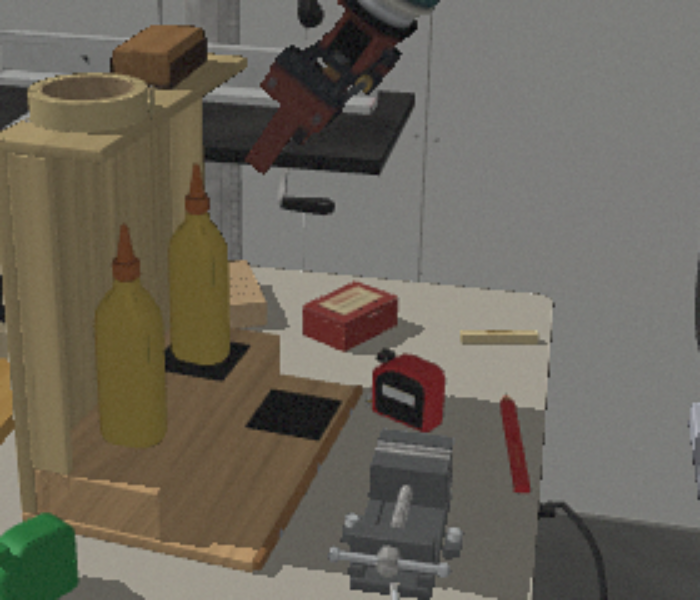

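The crop shows the bottle standing upright by itself on the upper mat (base at crop 200,362), the lower mat free at (295,415), the tape at (408,395) and the other bottle at (130,440). The bottle is done, so next is the tape measure at (0.442, -0.052). Squeezing should align it by about 18°.

Run:
```python
from h import *
c=camera('top');np.savez('top2.npz',**c);X=cloud(c);P=X[265:315,325:370].reshape(-1,3);P=P[(P[:,2]>.045)&(P[:,2]<.09)&(P[:,1]<0)];print('tape',len(P),rect(P))
go((.51,-.045,.27),(.455,-.053,.16))
```

```text
tape 240 (array([439.3, -59.9]), array([29.3, 73.5]), 78.7)
t 24.3 p [ 0.5725 -0.0096  0.2963] z [ 0.558 -0.084 -0.826] az -8.6 tilt 34.3 levelturn -0.15 q [-0.13 -0.01  1.96 -0.02  0.59 -1.54]
(0.51, -0.045, 0.27) [ 0.0614 -0.0445 -0.0102]
(0.455, -0.053, 0.16) [ 0.1673 -0.0608  0.0507]
```

```bash
python3 -m inch '[0.03,-0.022,-0.005,0,0.0878,0.061,-0.044,-0.01,0,0.0878,0.085,-0.048,0.004,0,0.0878,0.11,-0.052,0.018,0,0.0878,0.135,-0.056,0.032,0,0.0878,0.155,-0.06,0.045,0,0.0878,0.167,-0.061,0.05,0,0.0878,0.167,-0.061,0.05,0,0.0878]' | grep -E 'pos|con|wid'
python3 - <<'E'
from h import *
go((.453,-.0535,.09),(.452,-.0535,.0225))
E
```

```text
ee_pos: [0.4504, -0.0541, 0.1569]
contact_force: [0.1, 0.0, 0.1]
width: 0.0881
t 25.1 p [ 0.4504 -0.0541  0.1569] z [ 0.545 -0.078 -0.835] az -8.2 tilt 33.4 levelturn -0.66 q [-0.39  0.06  2.37  0.75  0.2  -2.51]
(0.453, -0.0535, 0.09) [0.0347 0.0006 0.0572]
(0.452, -0.0535, 0.0225) [0.0727 0.     0.113 ]
```

```bash
for i in 1 2 3; do python3 -m inch '[0.008,0,0.012,0,0.0878]' | grep -E 'con'; python3 -c "
from h import *
go((.452,-.0535,.08))"; done
```

```text
contact_force: [0.7, 0.7, 0.2]
t 25.2 p [ 0.4529 -0.0585  0.1511] z [ 0.547 -0.072 -0.834] az -7.5 tilt 33.5 levelturn -1.09 q [-0.41  0.08  2.38  0.91  0.2  -2.68]
(0.452, -0.0535, 0.08) [0.0406 0.0041 0.0585]
contact_force: [0.3, 0.6, -1.1]
t 25.3 p [ 0.4559 -0.0619  0.1429] z [ 0.542 -0.064 -0.838] az -6.8 tilt 33.1 levelturn -1.65 q [-0.43  0.11  2.38  1.02  0.19 -2.81]
(0.452, -0.0535, 0.08) [0.0386 0.0067 0.0501]
contact_force: [0.7, -0.7, 1.6]
t 25.4 p [ 0.4594 -0.065   0.1341] z [ 0.537 -0.057 -0.841] az -6.1 tilt 32.7 levelturn -2.23 q [-0.44  0.14  2.37  1.14  0.2  -2.94]
(0.452, -0.0535, 0.08) [0.0368 0.0092 0.0409]
```

The close-in joint limits block a 34° lean at the tape. I'll back up, fit the arm's planar kinematics from logged samples, and see what lean is reachable there.

```bash
python3 -m inch '[-0.01,0,-0.02,0,0.0878,-0.02,0,-0.045,0,0.0878,-0.03,0,-0.08,0,0.0878]' | grep -E 'con'
python3 - <<'E'
from h import *
from scipy.optimize import least_squares
go()
D=np.array([(.359,1.51,1.272,.6,.2222),(.24976,1.1866,1.70618,.5994,.42422),(.3126,.2155,2.5883,.5177,.78476),(.415273,.215517,2.458367,.617,.72883),(.456515,.215251,2.305556,.6935,.70842),(.31,1.97,.27,.6589,.1642),(.476,.215,2.089,.781,.7158),(.5,.2154,1.892,.860,.728),(-.01,1.97,.59,.5713,.2938)])
def fk(p,q2,q3,q5):
    a,zs,L1,L2,o,d=p;s=q2+q3;return a+L1*np.sin(q2)+L2*np.sin(s+o)+d*np.sin(s+q5),zs+L1*np.cos(q2)+L2*np.cos(s+o)+d*np.cos(s+q5)
f=lambda p:np.r_[fk(p,*D[:,:3].T)[0]-D[:,3],fk(p,*D[:,:3].T)[1]-D[:,4]]
r=least_squares(f,[0,.4,.4,.4,0,.25]);p=r.x;print(p.round(3),abs(r.fun).max())
def ik(R,Z,t):
    g=least_squares(lambda q:np.r_[np.array(fk(p,*q))-[R,Z],(q.sum()-np.pi+np.radians(t))],[.6,2.,.6]);return g.x.round(2),round(float(abs(g.fun).max()),4)
for R,Z in((.455,.0225),(.455,.09),(.455,.14),(.57,.04),(.57,.08)):
    for t in(-20,-10,0,10,15,20): print(R,Z,t,*ik(R,Z,t))
E
```

```text
contact_force: [0.7, 2.0, -0.3]
t 25.7 p [ 0.4451 -0.0622  0.2079] z [ 0.537 -0.05  -0.842] az -5.3 tilt 32.7 levelturn -2.89 q [-0.46 -0.08  2.28  0.47  0.44 -2.27]
[0.006 0.273 0.606 0.448 0.254 0.382] 0.0011649328084789579
0.455 0.0225 -20 [0.62 1.73 1.14] 0.0
0.455 0.0225 -10 [0.53 1.87 0.91] 0.0
0.455 0.0225 0 [0.46 2.01 0.67] 0.0
0.455 0.0225 10 [0.42 2.16 0.39] 0.0
0.455 0.0225 15 [0.42 2.23 0.23] 0.0
0.455 0.0225 20 [0.43 2.31 0.06] 0.0
0.455 0.09 -20 [0.52 1.69 1.28] 0.0
0.455 0.09 -10 [0.42 1.83 1.07] 0.0
0.455 0.09 0 [0.34 1.96 0.84] 0.0
0.455 0.09 10 [0.27 2.1  0.59] 0.0
0.455 0.09 15 [0.25 2.17 0.46] 0.0
0.455 0.09 20 [0.24 2.25 0.31] 0.0
0.455 0.14 -20 [0.45 1.65 1.38] 0.0
0.455 0.14 -10 [0.35 1.78 1.19] 0.0
0.455 0.14 0 [0.26 1.91 0.97] 0.0
0.455 0.14 10 [0.18 2.05 0.74] 0.0
0.455 0.14 15 [0.15 2.12 0.62] 0.0
0.455 0.14 20 [0.12 2.19 0.48] 0.0
0.57 0.04 -20 [0.71 1.44 1.34] 0.0
0.57 0.04 -10 [0.62 1.6  1.1 ] 0.0
0.57 0.04 0 [0.54 1.75 0.85] 0.0
0.57 0.04 10 [0.48 1.9  0.58] 0.0
0.57 0.04 15 [0.47 1.98 0.44] 0.0
0.57 0.04 20 [0.46 2.05 0.28] 0.0
0.57 0.08 -20 [0.66 1.42 1.41] 0.0
0.57 0.08 -10 [0.57 1.57 1.18] 0.0
0.57 0.08 0 [0.48 1.72 0.94] 0.0
0.57 0.08 10 [0.42 1.87 0.68] 0.0
0.57 0.08 15 [0.4  1.95 0.54] 0.0
0.57 0.08 20 [0.38 2.02 0.39] 0.0
```

```bash
python3 -c "
from h import *
go((.38,.02,.48),(.33,.32,.52),(.0,.47,.52),(-.33,.34,.52),(-.58,.2,.55))"
```

```text
t 25.7 p [ 0.4451 -0.0622  0.2079] z [ 0.537 -0.05  -0.842] az -5.3 tilt 32.7 levelturn -2.89 q [-0.46 -0.08  2.28  0.47  0.44 -2.27]
(0.38, 0.02, 0.48) [-0.0819  0.08   -0.2682]
(0.33, 0.32, 0.52) [-0.0233  0.3715 -0.3437]
(0.0, 0.47, 0.52) [ 0.2706  0.4756 -0.5285]
(-0.33, 0.34, 0.52) [ 0.5287  0.3023 -0.6994]
(-0.58, 0.2, 0.55) [ 0.7027  0.1307 -0.8519]
```

```bash
python3 -m inch '[-0.014,0.013,-0.045,0,0.0878,-0.027,0.027,-0.09,0,0.0878,-0.041,0.04,-0.134,0,0.0878,-0.055,0.053,-0.179,0,0.0878,-0.068,0.067,-0.224,0,0.0878,-0.082,0.08,-0.268,0,0.0878,-0.072,0.128,-0.281,0,0.0878,-0.062,0.177,-0.293,0,0.0878,-0.053,0.226,-0.306,0,0.0878,-0.043,0.274,-0.318,0,0.0878,-0.033,0.323,-0.331,0,0.0878,-0.023,0.3715,-0.344,0,0.0878,0.014,0.385,-0.367,0,0.0878,0.05,0.398,-0.39,0,0.0878,0.087,0.41,-0.413,0,0.0878,0.124,0.424,-0.436,0,0.0878,0.16,0.437,-0.459,0,0.0878,0.197,0.45,-0.482,0,0.0878,0.234,0.463,-0.505,0,0.0878,0.27,0.4756,-0.5285,0,0.0878]' | grep con; python3 -c "
from h import *
go((-.33,.34,.52),(-.58,.2,.55))"
```

```text
contact_force: [0.6, 1.8, -0.2]
t 27.7 p [0.024  0.4591 0.5203] z [ 0.546 -0.044 -0.837] az -4.6 tilt 33.2 levelturn -3.81 q [ 1.8   0.1   1.3  -0.58  1.89  0.24]
(-0.33, 0.34, 0.52) [ 0.277  -0.1658 -0.1879]
(-0.58, 0.2, 0.55) [ 0.4487 -0.337  -0.3434]
```

```bash
python3 -m inch '[0.035,-0.02,-0.023,0,0.0878,0.07,-0.041,-0.047,0,0.0878,0.104,-0.062,-0.07,0,0.0878,0.14,-0.083,-0.094,0,0.0878,0.173,-0.104,-0.117,0,0.0878,0.208,-0.125,-0.14,0,0.0878,0.243,-0.145,-0.164,0,0.0878,0.277,-0.166,-0.188,0,0.0878,0.306,-0.194,-0.214,0,0.0878,0.334,-0.223,-0.24,0,0.0878,0.363,-0.25,-0.266,0,0.0878,0.392,-0.28,-0.292,0,0.0878,0.42,-0.308,-0.318,0,0.0878,0.449,-0.337,-0.343,0,0.0878]' | grep con; python3 -c "
from h import *
go((-.68,.21,.58))
R=sense()['ee_rot'];print(R.T@[-.29,.08,.1])"
```

```text
contact_force: [-0.3, 1.1, 1.4]
t 29.1 p [-0.5795  0.1955  0.5536] z [ 0.541 -0.044 -0.84 ] az -4.6 tilt 32.8 levelturn -3.97 q [ 2.79  0.68  0.34 -0.31  2.66  1.13]
(-0.68, 0.21, 0.58) [ 0.0711  0.0014 -0.0772]
[ 0.19747285  0.04288646 -0.24426466]
```

```bash
python3 -m inch '[0.03,0.005,-0.035,0,0.0878]' | grep con;for i in 1 2 3; do python3 -m inch '[0.2,0.04,-0.2,0,0.0878]' | grep con; python3 -c "
from h import *
go()"; done
```

```text
contact_force: [-21.2, 22.2, -24.3]
contact_force: [0.6, -0.4, -1.4]
t 29.3 p [-0.6104  0.1994  0.538 ] z [ 0.545 -0.047 -0.837] az -4.9 tilt 33.2 levelturn -3.45 q [ 2.8   0.76  0.22 -0.33  2.7   1.11]
contact_force: [-1.1, 0.0, 1.0]
t 29.4 p [-0.613   0.1967  0.5375] z [ 0.54  -0.054 -0.84 ] az -5.7 tilt 32.9 levelturn -2.81 q [ 2.8   0.76  0.21 -0.31  2.71  1.13]
contact_force: [0.6, -0.7, 1.0]
t 29.5 p [-0.6153  0.1943  0.5341] z [ 0.541 -0.061 -0.839] az -6.4 tilt 33.0 levelturn -2.1 q [ 2.8   0.77  0.21 -0.3   2.71  1.14]
```

```bash
for i in 1 2 3 4; do python3 -m inch '[0.3,0.037,-0.06,0,0.0878]' | grep con; python3 -c "
from h import *
go()"; done
```

```text
contact_force: [0.2, 0.2, 0.3]
t 29.6 p [-0.6236  0.1914  0.5171] z [ 0.556 -0.076 -0.828] az -7.8 tilt 34.1 levelturn -0.89 q [ 2.8   0.79  0.21 -0.27  2.71  1.17]
contact_force: [-0.2, -0.7, 0.0]
t 29.7 p [-0.6333  0.1896  0.4948] z [ 0.576 -0.093 -0.812] az -9.1 tilt 35.7 levelturn 0.29 q [ 2.81  0.82  0.21 -0.25  2.71  1.2 ]
contact_force: [0.9, 0.4, 0.3]
t 29.8 p [-0.6413  0.188   0.4736] z [ 0.595 -0.108 -0.796] az -10.3 tilt 37.2 levelturn 1.26 q [ 2.81  0.86  0.21 -0.22  2.71  1.22]
contact_force: [0.7, 0.7, -0.2]
t 29.9 p [-0.6482  0.1864  0.4535] z [ 0.614 -0.122 -0.78 ] az -11.3 tilt 38.8 levelturn 2.08 q [ 2.81  0.88  0.21 -0.2   2.71  1.24]
```

```bash
python3 -c "
from h import *
go((-.58,.19,.32),(-.72,.22,.20))
R=sense()['ee_rot'];print(R.T@[-.29,.08,0],R[2])"
```

```text
t 29.9 p [-0.6482  0.1864  0.4535] z [ 0.614 -0.122 -0.78 ] az -11.3 tilt 38.8 levelturn 2.08 q [ 2.81  0.88  0.21 -0.2   2.71  1.24]
(-0.58, 0.19, 0.32) [0.0313 0.018  0.1455]
(-0.72, 0.22, 0.2) [0.2179 0.0268 0.1495]
[ 0.23303053  0.03021894 -0.18783926] [-0.62562509 -0.02270349 -0.77979343]
```

```bash
python3 -m inch '[0.01,0.006,0.048,0,0.0878,0.02,0.012,0.096,0,0.0878,0.03,0.018,0.145,0,0.0878,0.077,0.02,0.146,0,0.0878,0.124,0.022,0.147,0,0.0878,0.165,0.024,0.148,0,0.0878,0.195,0.025,0.149,0,0.0878,0.21,0.026,0.149,0,0.0878]' | grep con; python3 -c "
from h import *
go()"; for i in 1 2 3; do python3 -m inch '[0.18,0.03,-0.22,0,0.0878]' | grep con; python3 -c "
from h import *
go()"; done
```

```text
contact_force: [-0.0, -0.3, -0.5]
t 30.7 p [-0.715   0.2183  0.2021] z [ 0.616 -0.123 -0.778] az -11.3 tilt 38.9 levelturn 2.12 q [ 2.8   1.08  0.36 -0.13  2.37  1.33]
contact_force: [-0.8, 0.6, -0.3]
t 30.8 p [-0.7366  0.2246  0.2061] z [ 0.607 -0.119 -0.786] az -11.1 tilt 38.2 levelturn 2.03 q [ 2.8   1.14  0.22 -0.14  2.44  1.31]
contact_force: [-0.2, 0.4, -0.4]
t 30.9 p [-0.7424  0.2267  0.2035] z [ 0.589 -0.113 -0.8  ] az -10.9 tilt 36.8 levelturn 1.83 q [ 2.8   1.13  0.22 -0.14  2.42  1.31]
contact_force: [-1.7, 0.9, -0.8]
t 31.0 p [-0.7515  0.2298  0.2105] z [ 0.556 -0.101 -0.825] az -10.3 tilt 34.4 levelturn 1.3 q [ 2.8   1.12  0.21 -0.13  2.4   1.32]
```

```bash
for i in 1 2 3 4 5 6 7; do python3 -m inch '[0.18,0.03,-0.22,0,0.0878]' | grep con; done; python3 -c "
from h import *
go()
R=sense()['ee_rot'];print(R.T@[-.29,.08,.12])"
```

```text
contact_force: [0.5, -0.3, -0.2]
contact_force: [0.1, 0.7, -0.5]
contact_force: [0.6, -0.2, 0.1]
contact_force: [0.2, 0.0, 0.2]
contact_force: [0.3, -0.6, -0.8]
contact_force: [-0.0, 0.0, 0.2]
contact_force: [0.5, -0.3, 0.5]
t 31.7 p [-0.7974  0.2417  0.2522] z [ 0.379 -0.039 -0.925] az -5.9 tilt 22.4 levelturn -2.56 q [ 2.8   1.04  0.21 -0.12  2.27  1.33]
[ 0.230646    0.03947261 -0.22392931]
```

```bash
for i in 1 2 3 4 5 6 7 8 9 10; do python3 -m inch '[0.22,0.035,-0.18,0,0.0878]' | grep -c con; done; python3 -c "
from h import *
go((-.33,.34,.5),(.0,.46,.48),(.33,.3,.45),(.42,-.03,.25))"
```

```text
1
1
1
1
1
1
1
1
1
1
t 32.7 p [-0.8818  0.2611  0.3165] z [ 0.071  0.059 -0.996] az 40.1 tilt 5.3 levelturn -47.8 q [ 2.81  0.94  0.22 -0.09  2.03  1.34]
(-0.33, 0.34, 0.5) [-0.5462  0.1633 -0.1391]
(0.0, 0.46, 0.48) [-0.855   0.3241 -0.0888]
(0.33, 0.3, 0.45) [-1.2012  0.2073 -0.0452]
(0.42, -0.03, 0.25) [-1.3227 -0.1208  0.1407]
```

```bash
python3 -m inch '[-0.046,0.014,-0.012,0,0.0878,-0.091,0.027,-0.023,0,0.0878,-0.137,0.041,-0.035,0,0.0878,-0.182,0.054,-0.046,0,0.0878,-0.228,0.068,-0.058,0,0.0878,-0.273,0.082,-0.07,0,0.0878,-0.319,0.095,-0.081,0,0.0878,-0.364,0.109,-0.093,0,0.0878,-0.41,0.122,-0.104,0,0.0878,-0.455,0.136,-0.116,0,0.0878,-0.5,0.15,-0.127,0,0.0878,-0.546,0.163,-0.139,0,0.0878,-0.585,0.183,-0.133,0,0.0878,-0.623,0.203,-0.126,0,0.0878,-0.662,0.224,-0.12,0,0.0878,-0.7,0.244,-0.114,0,0.0878,-0.739,0.264,-0.108,0,0.0878,-0.778,0.284,-0.1,0,0.0878,-0.816,0.304,-0.095,0,0.0878,-0.855,0.324,-0.089,0,0.0878]' | grep con; python3 -c "
from h import *
go((.33,.3,.45),(.40,.0,.35),(.4425,-.052,.16))
R=sense()['ee_rot'];print(R.round(3), np.degrees(np.arctan2(R[1,1],R[0,1])))"
```

```text
contact_force: [-0.0, 1.0, 0.0]
t 34.7 p [0.0019 0.46   0.4824] z [ 0.073  0.062 -0.995] az 40.1 tilt 5.5 levelturn -47.81 q [ 1.47 -0.03  1.38 -0.07  1.72  0.02]
(0.33, 0.3, 0.45) [-0.3441 -0.1172  0.0465]
(0.4, 0.0, 0.35) [-0.4477 -0.4117  0.1326]
(0.4425, -0.052, 0.16) [-0.4846 -0.4711  0.3216]
[[-0.989  0.132  0.073]
 [ 0.136  0.989  0.062]
 [-0.065  0.071 -0.995]] 82.41174085752579
```

```bash
python3 -m inch '[-0.043,-0.015,0.006,4,0.0878,-0.086,-0.029,0.012,8,0.0878,-0.129,-0.044,0.018,12,0.0878,-0.172,-0.059,0.023,16,0.0878,-0.215,-0.073,0.029,19,0.0878,-0.258,-0.088,0.035,19,0.0878,-0.301,-0.102,0.041,19,0.0878,-0.344,-0.117,0.047,19,0.0878,-0.36,-0.16,0.059,19,0.0878,-0.374,-0.202,0.071,19,0.0878,-0.389,-0.244,0.083,19,0.0878,-0.404,-0.286,0.096,19,0.0878,-0.419,-0.328,0.108,19,0.0878,-0.434,-0.37,0.12,19,0.0878,-0.448,-0.412,0.133,19,0.0878,-0.458,-0.428,0.18,19,0.0878,-0.468,-0.444,0.22,19,0.0878,-0.478,-0.46,0.26,19,0.0878,-0.4846,-0.471,0.3,19,0.0878,-0.4846,-0.471,0.3216,19,0.0878]' | grep con
python3 - <<'E'
from h import *
go((.443,-.051,.10),(.443,-.051,.0175))
R=sense()['ee_rot'];print(R.round(3), np.degrees(np.arctan2(R[1,1],R[0,1])))
c=camera('side');h=cv2.cvtColor(c['frame'],cv2.COLOR_BGR2HSV);X=cloud(c)
m=(abs(X[...,0]-.44)<.07)&(abs(X[...,1]+.05)<.06)&(X[...,2]>.01)&(X[...,2]<.072);P=X[m];print(len(P),rect(P),P.min(0),P.max(0))
E
```

```text
contact_force: [0.1, 0.2, -0.0]
t 36.7 p [ 0.4409 -0.0544  0.1588] z [ 0.073  0.058 -0.996] az 38.2 tilt 5.4 levelturn -65.06 q [-0.35  0.18  1.96  0.1   0.95 -1.51]
(0.443, -0.051, 0.1) [ 0.002  -0.001   0.0589]
(0.443, -0.051, 0.0175) [ 0.0052 -0.008   0.141 ]
[[-0.891  0.448  0.073]
 [ 0.452  0.89   0.058]
 [-0.039  0.085 -0.996]] 63.28966458589784
755 (array([464.6, -48.6]), array([114.7,  86.5]), 17.4) [ 0.40318398 -0.08420237  0.01003873] [0.50955765 0.00981862 0.06780751]
```

```bash
python3 -m inch '[0.002,-0.001,0.03,0,0.0878,0.002,-0.001,0.059,0,0.0878,0.003,-0.004,0.09,0,0.0878,0.004,-0.006,0.12,0,0.0878,0.005,-0.008,0.141,0,0.0878,0.005,-0.008,0.141,0,0.0878]' | grep -E 'con|pos'; python3 -m inch '[0,0,0,0,0.05,0,0,0,0,0.025,0,0,0,0,0.025,0,0,0,0,0.025,0,0,0,0,0.025,0,0,0,0,0.025]' 25; python3 -c "
from h import *
go()"
```

```text
ee_pos: [0.4425, -0.0495, 0.0186]
contact_force: [-0.4, 0.1, 0.4]
t: 37.95
ee_pos: [0.4432, -0.0499, 0.0197]
ee_rot: [[-0.892, 0.446, 0.074], [0.451, 0.891, 0.058], [-0.04, 0.085, -0.996]]
contact_force: [-0.3, -0.6, -0.1]
width: 0.0433
finger_force: 0.0
t 37.95 p [ 0.4432 -0.0499  0.0197] z [ 0.074  0.058 -0.996] az 38.3 tilt 5.4 levelturn -65.0 q [-0.34  0.44  2.09  0.15  0.56 -1.57]
```

```bash
python3 -m inch '[0,0,0,0,0.025,0,0,0,0,0.025,0,0,0,0,0.025]' 30; python3 -m inch '[-0.001,0.002,-0.02,0,0.025,-0.003,0.005,-0.06,0,0.025,-0.004,0.008,-0.1,0,0.025]' |grep -E 'con|wid|for|pos'
python3 - <<'E'
from h import *
go()
c=camera('side');X=cloud(c);f=c['frame'].astype(int);G=sense()['ee_pos']
m=(abs(X[...,0]-G[0])<.06)&(abs(X[...,1]-G[1])<.06)&(X[...,2]>.05)&(X[...,2]<.17)&(f[...,2]>f[...,1]*2);P=X[m];print(len(P),rect(P),P.min(0),P.max(0))
E
```

```text
t: 38.25
ee_pos: [0.443, -0.0499, 0.0194]
ee_rot: [[-0.892, 0.446, 0.073], [0.451, 0.891, 0.058], [-0.039, 0.085, -0.996]]
contact_force: [-1.0, -0.9, 1.2]
width: 0.031
finger_force: 30.0
ee_pos: [0.4415, -0.05, 0.12]
contact_force: [1.5, 0.2, -3.3]
width: 0.0312
finger_force: 30.0
t 38.55 p [ 0.4415 -0.05    0.12  ] z [ 0.07   0.059 -0.996] az 40.3 tilt 5.3 levelturn -67.05 q [-0.34  0.25  2.    0.11  0.85 -1.51]
316 (array([441.1, -42.9]), array([37.2, 74.5]), 61.3) [ 0.40279874 -0.06192949  0.10037651] [ 0.47747375 -0.01839451  0.16762507]
```

```bash
python3 -c "
from h import *
go((.552,-.0105,.12),(.552,-.0105,.042),(.552,-.0105,.035))"
```

```text
t 38.6 p [ 0.4452 -0.0511  0.1257] z [ 0.079  0.057 -0.995] az 35.5 tilt 5.6 levelturn -62.22 q [-0.34  0.24  2.    0.11  0.85 -1.51]
(0.552, -0.0105, 0.12) [-0.0766  0.0833  0.0164]
(0.552, -0.0105, 0.042) [-0.0731  0.0766  0.094 ]
(0.552, -0.0105, 0.035) [-0.0728  0.076   0.101 ]
```

```bash
python3 -m inch '[-0.02,0.022,0.004,-6,0.025,-0.04,0.043,0.008,-12,0.025,-0.06,0.065,0.012,-18,0.025,-0.0766,0.083,0.016,-21,0.025,-0.0766,0.083,0.016,-21,0.025,-0.0766,0.083,0.016,-21,0.025]' |grep -E 'con|wid|pos'
python3 - <<'E'
from h import *
R=sense()['ee_rot'];print(np.degrees(np.arctan2(R[1,1],R[0,1])))
c=camera('side');X=cloud(c);f=c['frame'].astype(int);G=sense()['ee_pos']
m=(abs(X[...,0]-G[0])<.06)&(abs(X[...,1]-G[1])<.06)&(X[...,2]>.06)&(X[...,2]<.17)&(f[...,2]>f[...,1]*2);P=X[m];print(len(P),rect(P),P.min(0),P.max(0))
go((.552,-.0105,.042),(.552,-.0105,.036))
E
```

```text
ee_pos: [0.5485, -0.0097, 0.113]
contact_force: [-0.5, -0.1, -2.3]
width: 0.0304
84.4144798435799
302 (array([545.6,  -1.8]), array([74.5, 41.6]), 13.0) [ 0.50960168 -0.02646255  0.09216491] [0.58417309 0.01791742 0.16552858]
t 39.25 p [ 0.5478 -0.0098  0.113 ] z [ 0.071  0.059 -0.996] az 39.9 tilt 5.3 levelturn -45.6 q [-0.19  0.38  1.8   0.09  0.9  -1.72]
(0.552, -0.0105, 0.042) [ 0.0003 -0.0049  0.071 ]
(0.552, -0.0105, 0.036) [ 0.0007 -0.0053  0.077 ]
```

```bash
python3 -m inch '[0,-0.002,0.025,0,0.025,0,-0.004,0.05,0,0.025,0.0004,-0.005,0.068,0,0.025,0.0007,-0.0053,0.075,0,0.025,0.0007,-0.0053,0.075,0,0.025]' |grep -E 'con|pos'; python3 -m inch '[0,0,0.003,0,0.025,0,0,0.003,0,0.025]' |grep -E 'con|pos'
```

```text
ee_pos: [0.5519, -0.0109, 0.038]
contact_force: [-0.3, -0.3, -1.7]
ee_pos: [0.5543, -0.0109, 0.0366]
contact_force: [-0.4, 0.9, -3.7]
```

```bash
python3 -m inch '[0.002,0,0.001,0,0.025,0.002,0,0.001,0,0.025]' |grep -E 'con|pos'; python3 -m inch '[0,0,0.0015,0,0.025,0,0,0.0015,0,0.025]' |grep -E 'con|pos'
```

```text
ee_pos: [0.5518, -0.0104, 0.0351]
contact_force: [-0.8, 0.0, -3.2]
ee_pos: [0.5528, -0.0104, 0.0344]
contact_force: [-1.4, -0.2, 7.8]
```

Contact at the expected height. Releasing and retreating straight up along the tool.

```bash
python3 -m inch '[0,0,0,0,0.035,0,0,0,0,0.045,0,0,0,0,0.06,0,0,0,0,0.07,0,0,-0.01,0,0.07,0,0,-0.03,0,0.07,0,0,-0.06,0,0.07,0,0,-0.1,0,0.07]' |grep -E 'con|pos|wid'; python3 -m inch '[0.03,0,-0.04,0,0.07,0.07,0,-0.08,0,0.07,0.11,0,-0.12,0,0.07,0.14,0,-0.15,0,0.07,0.14,0,-0.15,0,0.07]' | grep -E 'con|pos';  python3 - <<'E'
from h import *
go()
c=camera('side');X=cloud(c);f=c['frame'].astype(int)
def m(cx,cy,r,a,b,k=True): 
    M=(abs(X[...,0]-cx)<r)&(abs(X[...,1]-cy)<r)&(X[...,2]>a)&(X[...,2]<b)&k;return X[M]
red=(f[...,2]>f[...,1]*2)
P=m(.55,-.01,.06,.022,.1,red);print('tape',len(P),P.min(0),P.max(0))
for a in(.025,.045,.06): 
    Q=P[(P[:,2]>a)&(P[:,2]<a+.02)];print(a,Q.min(0).round(3),Q.max(0).round(3))
h=cv2.cvtColor(c['frame'],cv2.COLOR_BGR2HSV);ye=(h[...,0]>17)&(h[...,0]<34)&(h[...,1]>120)
P=m(.652,-.02,.05,.07,.25,ye);print('bottle',len(P),P.min(0).round(3),P.max(0).round(3))
c=camera('top');X=cloud(c);P=m(.55,-.01,.06,.065,.1);print('tape top',len(P),rect(P),P.max(0)); P=m(.66,-.02,.06,.1,.3);print(len(P))
P=X[170:220,400:465].reshape(-1,3);P=P[(P[:,2]>.02)&(P[:,2]<.045)];print('offcut',P.min(0),P.max(0))
P=X[190:215,255:290].reshape(-1,3);P=P[(P[:,2]>.1)&(P[:,2]<.3)];print('other',len(P),rect(P))
E
```

```text
ee_pos: [0.5434, -0.016, 0.1331]
contact_force: [-0.4, 0.3, -0.1]
width: 0.0698
ee_pos: [0.3926, -0.0105, 0.2764]
contact_force: [0.5, -0.5, -0.5]
t 41.65 p [ 0.3926 -0.0105  0.2764] z [ 0.078  0.057 -0.995] az 36.1 tilt 5.5 levelturn -41.82 q [-0.28 -0.05  1.89  0.08  1.25 -1.77]
tape 320 [ 0.51376975 -0.02618991  0.02225745] [0.58656888 0.0132699  0.08203754]
0.025 [ 0.514 -0.02   0.026] [0.586 0.013 0.045]
0.045 [ 0.514 -0.017  0.045] [0.587 0.011 0.065]
0.06 [ 0.514 -0.026  0.06 ] [0.587 0.013 0.08 ]
bottle 1235 [ 0.622 -0.028  0.07 ] [0.683 0.008 0.222]
tape top 366 (array([561.6, -22.7]), array([93.8, 92.4]), 1.9) [0.60941734 0.024924   0.08755489]
325
offcut [ 0.63460256 -0.34263866  0.0201241 ] [ 0.75653369 -0.20272618  0.04221629]
other 351 (array([656.6, 134.6]), array([38.6, 49.4]), 11.8)
```

```bash
python3 -c "
from rig import sign_off;print(sign_off())"
```

```text
the job is handed in; nothing more can be done
None
```

I handed the job in at about 42 s: the glue bottle stands upright on the upper mat and the tape measure upright on the lower mat in front of it; the other bottle and the maple block have not moved. Two brief force jolts (about 107 N and 39 N) came when the elbow hit its joint limit, and joint 5 read 0.19 against its 0.20 lower limit for a moment.

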